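# Wipe the gluing board clean and glue the battens' ends

### The arm

A 6-joint arm with a two-finger parallel gripper is mounted at the origin on a cart in front of the work surface, level with it; the furniture and walls round the work are solid. World frame = base frame: x ahead of the robot, y to its left, z up, the work surface at z = 0. Lengths are in m, angles in rad, forces in N, time in s.
With the tool pointing down it reaches from about 0.3 to 0.875 m from the base axis. Payload 6.4 kg.
Tool frame: the origin (TCP) lies at the very end of the fingers, on their centre line; the grasp point (between the pads) lies 19 mm behind it; z points along the fingers, y is the line along which they close (so a half turn about z gives the same grasp; the last joint's range is limited). The gripper opens to 85 mm and grips with 20 to 120 N. Pads are 22 mm wide; open, the fingers measure 114 mm over their backs; the gripper's body (76 mm by 85 mm) begins 54 mm behind the grasp point. The pads swing forward as they close: fully open they stand 13 mm farther back than shut.
Start: joints at [1.05, 0.181, 1.607, -0, 1.354, -0.206], TCP at [0.178, 0.547, 0.231] pointing down, gripper open.
Joint ranges: [-2.99, 2.99], [-0.89, 2.07], [0.3, 2.58], [-1.14, 4.28], [0, 2.63], [-3.12, 3.12]. Speed limits (rad/s): [2.57, 2.57, 3.01, 3.14, 3.14, 3.14].

### API

Orientations are given as [roll, pitch, yaw] about the fixed x, y, z axes, in that order (R = Rz(yaw) Ry(pitch) Rx(roll)).
In Python, from cell import arm gives the robot as it stands.
- The arm moves only by the shell command python3 -m pendant 'ROWS' [FORCE]. ROWS is JSON, a list of rows, each an object with "linear": the shift along the tool's x, y, z in cm, a list of three; "roll": the turn about the tool's z in rad; "claw": the closure, from -1 (fully open) to 1 (shut), so that 0 is half open. In form: [{"linear": [x, y, z], "roll": roll, "claw": claw}, ...]. A call has 1 to 12 rows; each row is the pose to reach, as a shift and turn from the pose commanded when the call began, along the tool's axes at that moment; what a row does not reach only later rows make up. A row lasts 1/8 s, in which the tool goes at most 62.5 mm and 10.7 degrees, less where a joint would pass 70% of its speed; a pose out of reach is approached as far as the arm can. A call with a gripper value outside its range is refused whole. The fingers move at their own pace and stop on an object; FORCE is the grip in N (left out, the last holds). Time passes only in rows, so rows that repeat a pose let the fingers close. It gives the time, the measured TCP pose, the force, the opening and the grip force at its end, in the units of the state.
- arm.sense(): the state, without advancing time (a new reading comes with each control period).
- arm.camera(name): name is "scene" or "side" or "wrist"; returns the picture (400x640x3 uint8, red, green, blue); there is no depth.
- arm.camera_params(name): a dict with "K" (3x3 intrinsics, pixels), "R" (3x3) and "t" (3): a world point X has camera coordinates R X + t. Camera axes: x right, y down, z forward; pixel columns grow to the right and rows downward; lengths in m; the calibration is good to about 2 mm. A picture is of the moment at which its call begins: read the wrist's pose just before it. camera_params takes no time and is no camera call; for the wrist camera it gives the pose at the moment of the call.
- arm.finish_job(): hands the job in; it is judged then, once.
The state is a dict: "time_s": time; "qpos": joint angles; "joint_vel": joint speeds; "joint_torque": joint torques, N m; "tool_pos": TCP position; "tool_rot": TCP orientation; "force": force on the tool from outside, world axes, zero at the start; "moment": the same for the moment, N m; "width": finger opening in m; "gripper_force": force on a finger pad.
Only numpy, scipy, OpenCV 4.12 (cv2) and the standard library are available. Lean on these libraries where they do the work, as an engineer would, in place of code of your own. Each camera call takes 0.05 s, during which the arm holds its last target. There are 200 camera calls.

### The job

Take the wooden hand block and wipe all the wood chips off the gluing board over its front edge into the tray (do not pick the chips up), and put the block back flat on its rubber pad, lying along it. Once the board is clean, glue the two battens, the wide one first, then the narrow one: lay it flat across the board with one end squarely in front of the glue gun's nozzle, about a centimetre from it, let go of it, squeeze the gun's trigger all the way for a second and let it spring back, and lay the batten back across the rack, flat and beside the other.

Things in the scene. Friction and masses are not known exactly. Their poses are not given: they have to be found in the camera images.
- block: wooden hand block with a thin dark sole, used to wipe the board: 60 (x) x 112 (y) x 32 (z) mm, 0.09 kg, loose, lying sole down on its pad at the start. Origin: centre of its underside; z up. Grasp it across the 60 mm.
- pad: black rubber pad, 110 (x) x 150 (y) x 2 mm, fixed flat on the bench to the left of the board. Origin: centre of its underside; y along its length.
- wide_batten: plain wooden batten, the wide one: 45 (x) x 160 (y) x 20 (z) mm, 0.12 kg, loose, lying across the rack at the start. Origin: centre of its underside; y along its length.
- narrow_batten: plain wooden batten, the narrow one: 30 (x) x 200 (y) x 18 (z) mm, 0.10 kg, loose, lying across the rack at the start. Origin: centre of its underside; y along its length.
- rack_top (a point): middle of the upper side of a low fixed wooden rack on the bench, left of the board: two runners along x, 220 mm long, 18 mm wide, 25 mm high, 100 mm apart in y (centre to centre). The battens lie across them along y, side by side about 100 mm apart, the two places at about 50 mm to +x and to -x of this point; either may be in either place.
- board_top (a point): centre of the upper face of the fixed plywood gluing board, 45 mm above the bench; x points away from the robot, z up. The face reaches 95 mm either way in x and 120 mm either way in y, where rails 9 mm high and 12.5 mm wide border it; rear (+x) and front (-x, by the tray) edges have no rail. Place and yaw vary.
- tray_floor (a point): centre of the floor of the aluminium chip tray fixed along the board's front (-x) edge, axes as board_top; floor 41 mm below the board's face. Inside it reaches 44 mm either way in x (+x side: the board's front) and 128 mm in y; its rim is 15 mm lower than the board's face, so what is pushed over the front edge drops in.
- nozzle_tip (a point): tip of the brass nozzle of a glue gun fixed on its side in a bracket to the right (-y) of the board; flush with the inner face of the board's right rail, 19 mm above the board's face. Its y is where the nozzle points: straight across the board, parallel to board_top's y. Its place along the board's x varies. The barrel, 40 mm thick, runs 180 mm to -y, its top 84 mm above the bench.
- grip_mid (a point): middle of the gun's fixed black grip, 85 mm to -x and 140 mm to -y of the nozzle tip, 64 mm above the bench, axes as nozzle_tip. The grip is a level bar along x, 30 mm (y) x 28 mm (z), free above and below, its free end 37 mm to -x of this point. The trigger lies beside it on its +y side.
- trigger_mid (a point): where to press the sprung trigger: on its finger bar (11 mm wide in y, 16 mm high), 61 mm from its upright hinge, which is at the barrel end. At rest it lies 39 mm to +y of grip_mid, so that grip and trigger measure 60 mm across in y. Two fingers from above, one on each, squeeze it towards the grip (-y).
- trigger (a joint): angle of the trigger: 0 released, 0.28 fully squeezed (the point trigger_mid then has moved 17 mm to the grip, 43 mm across both). A spring returns it; it takes about 3 N at first and 10 N at full squeeze, at trigger_mid.
- chip0: flat wood chip, 26x44 x 8 mm (x, y, z), 12 g, loose on the gluing board at the start; 3 to 6 chips of this kind are there, absent ones read None. Origin: centre of its underside.
- chip1: flat wood chip, 22x40 x 8 mm (x, y, z), 12 g, loose on the gluing board at the start; 3 to 6 chips of this kind are there, absent ones read None. Origin: centre of its underside.
- chip2: flat wood chip, 24x46 x 8 mm (x, y, z), 12 g, loose on the gluing board at the start; 3 to 6 chips of this kind are there, absent ones read None. Origin: centre of its underside.
- chip3: flat wood chip, 28x36 x 8 mm (x, y, z), 12 g, loose on the gluing board at the start; 3 to 6 chips of this kind are there, absent ones read None. Origin: centre of its underside.
- chip4: flat wood chip, 25x42 x 8 mm (x, y, z), 12 g, loose on the gluing board at the start; 3 to 6 chips of this kind are there, absent ones read None. Origin: centre of its underside.
- chip5: flat wood chip, 20x44 x 8 mm (x, y, z), 12 g, loose on the gluing board at the start; 3 to 6 chips of this kind are there, absent ones read None. Origin: centre of its underside.
Mind the look-alikes: they are no part of the job. Leave any blue or red look-alike of the chip2 alone.

How it is judged:
On the way, in this order (a step that is already met when the one before it is completed fails the run):
1. all the chips lie in the tray, wiped there with the block, which is still in the gripper (x of chip0 in the frame of tray_floor between -0.05 and 0.046 m and y of chip0 in the frame of tray_floor between -0.13 and 0.13 m and height (world z) of each of chip0, chip1, chip2, chip3, chip4, chip5 below 0.038 m and x of chip1 in the frame of tray_floor between -0.05 and 0.046 m and y of chip1 in the frame of tray_floor between -0.13 and 0.13 m and x of chip2 in the frame of tray_floor between -0.05 and 0.046 m and y of chip2 in the frame of tray_floor between -0.13 and 0.13 m and x of chip3 in the frame of tray_floor between -0.05 and 0.046 m and y of chip3 in the frame of tray_floor between -0.13 and 0.13 m and x of chip4 in the frame of tray_floor between -0.05 and 0.046 m and y of chip4 in the frame of tray_floor between -0.13 and 0.13 m and x of chip5 in the frame of tray_floor between -0.05 and 0.046 m and y of chip5 in the frame of tray_floor between -0.13 and 0.13 m and contact force between the fingers and block above 1 N), for 0.1 s.
2. the wide batten lies let go on the board, one end squarely in front of the nozzle (x of wide_batten in the frame of nozzle_tip between -0.016 and 0.016 m and y of wide_batten in the frame of nozzle_tip between 0.076 and 0.1 m and angle between the y axis of wide_batten and the y axis of nozzle_tip, either way round below 0.17 rad and angle between wide_batten's own z axis and vertical below 0.1 rad and z of wide_batten in the frame of board_top between -0.005 and 0.005 m and contact force between the fingers and wide_batten below 0.2 N and linear speed of wide_batten below 0.02 m/s), for 0.2 s.
3. the trigger is squeezed all the way and held, with the wide batten in place (all of step 2 and value of joint trigger above 0.23 rad), for 0.5 s.
4. the narrow batten lies let go on the board, one end squarely in front of the nozzle (x of narrow_batten in the frame of nozzle_tip between -0.016 and 0.016 m and y of narrow_batten in the frame of nozzle_tip between 0.096 and 0.12 m and angle between the y axis of narrow_batten and the y axis of nozzle_tip, either way round below 0.17 rad and angle between narrow_batten's own z axis and vertical below 0.1 rad and z of narrow_batten in the frame of board_top between -0.005 and 0.005 m and contact force between the fingers and narrow_batten below 0.2 N and linear speed of narrow_batten below 0.02 m/s), for 0.2 s.
5. the trigger is squeezed all the way and held, with the narrow batten in place (all of step 4 and value of joint trigger above 0.23 rad), for 0.5 s.
At the end, for the whole second after the job is handed in: Chips in the tray; both battens released, flat and still on the rack's runners, within 105 mm (x) and 45 mm (y) of its middle and 0.3 rad of its y; trigger under 0.04 rad; block released flat on its pad, within 30 mm and 0.3 rad of the pad's middle and direction (x of chip0 in the frame of tray_floor between -0.05 and 0.046 m and y of chip0 in the frame of tray_floor between -0.13 and 0.13 m and height (world z) of each of chip0, chip1, chip2, chip3, chip4, chip5 below 0.038 m and x of chip1 in the frame of tray_floor between -0.05 and 0.046 m and y of chip1 in the frame of tray_floor between -0.13 and 0.13 m and x of chip2 in the frame of tray_floor between -0.05 and 0.046 m and y of chip2 in the frame of tray_floor between -0.13 and 0.13 m and x of chip3 in the frame of tray_floor between -0.05 and 0.046 m and y of chip3 in the frame of tray_floor between -0.13 and 0.13 m and x of chip4 in the frame of tray_floor between -0.05 and 0.046 m and y of chip4 in the frame of tray_floor between -0.13 and 0.13 m and x of chip5 in the frame of tray_floor between -0.05 and 0.046 m and y of chip5 in the frame of tray_floor between -0.13 and 0.13 m and x of wide_batten in the frame of rack_top between -0.105 and 0.105 m and y of wide_batten in the frame of rack_top between -0.045 and 0.045 m and angle between the y axis of each of wide_batten, narrow_batten and the y axis of rack_top, either way round below 0.3 rad and z of wide_batten in the frame of rack_top between -0.005 and 0.005 m and angle between each of wide_batten, narrow_batten, block's own z axis and vertical below 0.1 rad and contact force between the fingers and wide_batten below 0.2 N and linear speed of each of wide_batten, narrow_batten, block below 0.02 m/s and x of narrow_batten in the frame of rack_top between -0.105 and 0.105 m and y of narrow_batten in the frame of rack_top between -0.045 and 0.045 m and z of narrow_batten in the frame of rack_top between -0.005 and 0.005 m and contact force between the fingers and narrow_batten below 0.2 N and horizontal distance between block and pad below 0.03 m and angle between the y axis of block and the y axis of pad, either way round below 0.3 rad and height (world z) of block below 0.01 m and contact force between the fingers and block below 0.2 N and value of joint trigger below 0.04 rad); the robot touches nothing.
It fails at once if a chip is picked up instead of being wiped (height (world z) of any of chip0, chip1, chip2, chip3, chip4, chip5 above 0.12 m).
Of chip0, chip1, chip2, chip3, chip4, chip5 only 3 to 6 are there at a start; the rules pass over those that are not, and their reading is None.
At some moment in a run one of block, wide_batten, narrow_batten may be knocked a few centimetres aside while the robot is not near it.
Once in a run the grip may slacken for a moment while it holds something.
It also fails if it takes over 210 s, if anything falls off the work surface, if the arm or the gripper's body presses on something with over 40 N, if the wrist force passes 120 N, or if a joint passes its speed limit or range.

## Working session

There is one attempt and no reset: what is moved stays moved. The work goes in short steps, Python scripts to look and compute and a shell command to move; the robot and the scene stay as the last step left them, time stands still between calls to the robot, and variables do not carry over. Pictures are saved under pics/ and viewed, at most 14 in all, crops included, and the job is handed in when it is done.

```bash
ls; mkdir -p pics; cat > h.py <<'E'
import numpy as np, cv2
from cell import arm
def snap(n,f=None):
    P=arm.camera_params(n); im=arm.camera(n)
    if f: cv2.imwrite('pics/'+f,im[:,:,::-1])
    return im,P
def ray(P,u,v,z):
    R=np.array(P['R']);t=np.array(P['t']);K=np.array(P['K'])
    c=-R.T@t; d=R.T@np.linalg.inv(K)@[u,v,1]
    return c+d*(z-c[2])/d[2]
def proj(P,X):
    x=np.array(P['K'])@(np.array(P['R'])@np.array(X)+np.array(P['t'])); return x[:2]/x[2]
E
python3 - <<'E'
from h import *
for n in ('scene','side','wrist'):
    im,P=snap(n,n+'0.png'); R=np.array(P['R']); print(n,-R.T@np.array(P['t']),R[2])
a=cv2.imread('pics/scene0.png');b=cv2.imread('pics/side0.png')
print(arm.sense())
E
```

```text
pics
scene [-0.04214389 -0.55876321  0.81041344] [ 0.51863947  0.51946536 -0.67909413]
side [ 0.47386477 -0.77136635  0.76819306] [ 0.0342134   0.74452412 -0.66671829]
wrist [0.11442083 0.56745503 0.37294732] [ 0.24814683 -0.08312097 -0.96514976]
{'time_s': 0.15, 'qpos': array([ 1.04970862e+00,  1.81370827e-01,  1.60781190e+00, -1.37428476e-05,
        1.35379138e+00, -2.06329110e-01]), 'joint_vel': array([-1.00947505e-03, -2.53591169e-03, -1.08929381e-03,  8.40890526e-04,
        1.07933861e-03,  4.10369103e-05]), 'joint_torque': array([ 8.55828712e-04, -4.45259893e+01, -3.51689422e+01, -3.18053635e-04,
        5.94253579e-03, -3.50394691e-05]), 'tool_pos': array([0.17779298, 0.54636141, 0.23057462]), 'tool_rot': array([-3.14023775e+00, -2.69884311e-04,  2.82683684e+00]), 'force': array([0.40806974, 0.93477042, 0.09658453]), 'moment': array([-0.05697066, -0.09201041,  0.05406996]), 'gripper_force': 0.0, 'width': 0.0853165057822916}
```

View pics/scene0.png

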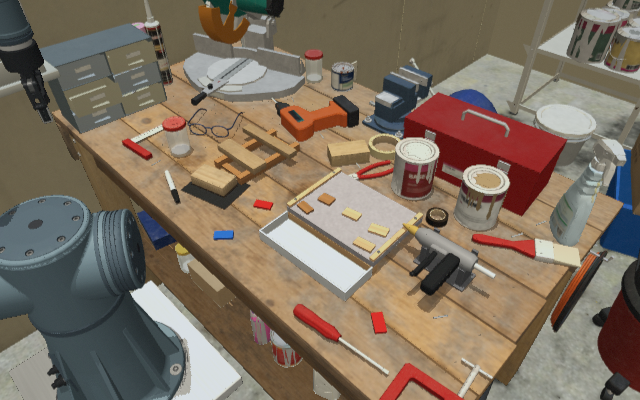

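View pics/side0.png

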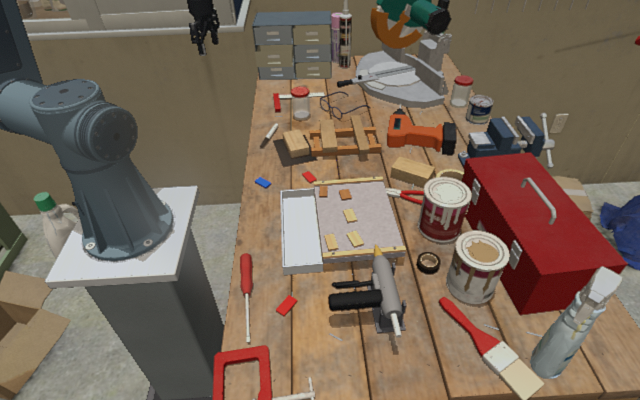

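The scene view shows the hand block on its pad at (214,180), and the battens on the rack at (240,162) and (265,138). The board is at (355,215) with 5 chips at (307,209), (327,199), (352,214), (378,231) and (364,243). The nozzle is at (408,225) and the grip at (440,275).

These could be mistaken for what I want:
- Blocks: (214,180) on the pad versus a loose wood piece at (348,152). I choose the one on the pad.
- Chips: the red ones at (263,204) and (378,322) and the blue one at (224,235) are decoys.

Next, close crops.

```bash
python3 - <<'E'
import cv2
a=cv2.imread('pics/scene0.png')[115:315,170:490]
b=cv2.imread('pics/side0.png')[110:340,240:440]
cv2.imwrite('pics/c1.png',cv2.resize(a,(800,500),interpolation=cv2.INTER_CUBIC))
cv2.imwrite('pics/c2.png',cv2.resize(b,None,fx=2.6,fy=2.6,interpolation=cv2.INTER_CUBIC))
E
```

```text
(no output)
```

View pics/c1.png

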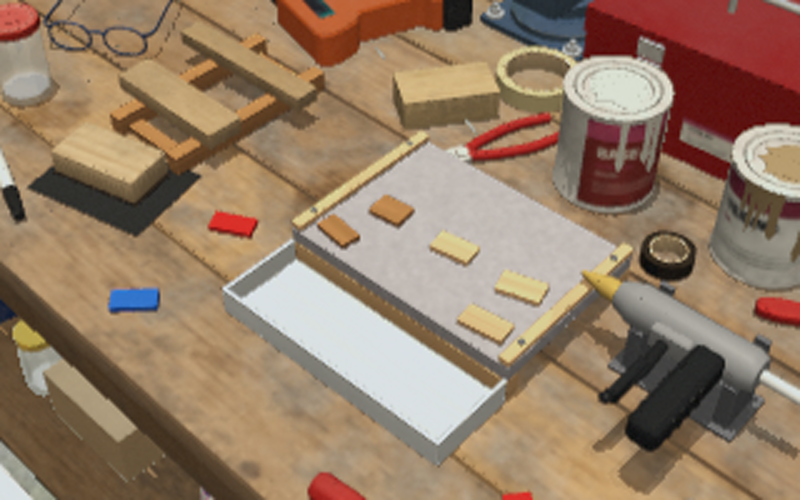

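View pics/c2.png

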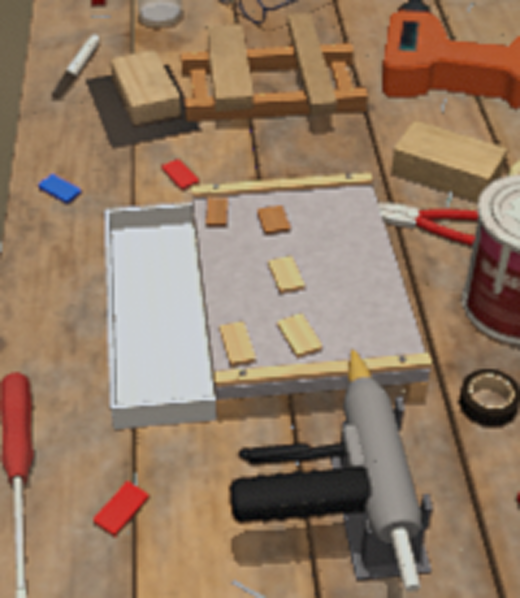

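The crops confirm the choice: the block on the pad and the two battens on the rack, with the wide one nearer the block. I'll measure from the picked corners.

```bash
cat > m.py <<'E'
from h import *
P1=arm.camera_params('scene');P2=arm.camera_params('side')
a=lambda u,v,z:ray(P1,170+u/2.5,115+v/2.5,z)
b=lambda u,v,z:ray(P2,240+u/2.6,110+v/2.6,z)
def show(n,f,pts,z):
    q=np.array([f(u,v,z)[:2] for u,v in pts]);m=q.mean(0)
    print(n,q.round(4).tolist(),'c',m.round(4),'edges',[ (round(float(np.linalg.norm(d)),3),round(float(np.degrees(np.arctan2(d[1],d[0]))),1)) for d in np.roll(q,-1,0)-q])
show('block1',a,[(52,155),(88,125),(167,160),(133,190)],.034)
show('block2',b,[(111,58),(155,51),(182,90),(140,106)],.034)
show('pad1',a,[(30,185),(74,143),(200,175),(137,233)],.002)
show('wide1',a,[(120,72),(147,60),(240,125),(213,142)],.045)
show('wide2',b,[(210,27),(240,24),(252,98),(216,104)],.045)
show('nar1',a,[(182,36),(204,25),(315,88),(297,103)],.043)
show('nar2',b,[(290,15),(309,13),(336,100),(314,105)],.043)
show('rails1',a,[(293,222),(418,133),(632,250),(510,362)],.054)
show('rails2',b,[(194,188),(370,177),(429,360),(214,376)],.054)
show('tip1',a,[(583,273)],.064); show('tip2',b,[(354,352)],.064)
show('runner1',a,[(111,113),(264,38),(325,70),(177,155)],.025)
show('grip1',a,[(632,425),(700,348),(722,360),(655,440)],.078)
show('trig1',a,[(600,392),(660,342)],.07); show('trig2',b,[(243,454),(335,450)],.07)
for n,p in dict(c0=(338,231),c1=(391,210),c2=(454,248),c3=(522,287),c4=(485,323)).items(): show(n,a,[p],.053)
E
python3 m.py
```

```text
block1 [[0.3921, 0.3537], [0.4485, 0.3692], [0.4716, 0.2606], [0.4179, 0.2473]] c [0.4325 0.3077] edges [(0.058, 15.4), (0.111, -78.0), (0.055, -166.1), (0.109, 103.6)]
block2 [[0.3991, 0.3664], [0.4544, 0.3774], [0.4851, 0.2888], [0.4345, 0.2603]] c [0.4433 0.3232] edges [(0.056, 11.3), (0.094, -70.9), (0.058, -150.7), (0.112, 108.4)]
pad1 [[0.3651, 0.3654], [0.439, 0.3916], [0.5019, 0.249], [0.3996, 0.2237]] c [0.4264 0.3074] edges [(0.078, 19.5), (0.156, -66.2), (0.105, -166.1), (0.146, 103.7)]
wide1 [[0.5235, 0.411], [0.5592, 0.4081], [0.5549, 0.2399], [0.5163, 0.2381]] c [0.5385 0.3243] edges [(0.036, -4.6), (0.168, -91.4), (0.039, -177.3), (0.173, 87.6)]
wide2 [[0.5261, 0.4101], [0.5649, 0.4138], [0.566, 0.2494], [0.5233, 0.2411]] c [0.545  0.3286] edges [(0.039, 5.5), (0.164, -89.6), (0.043, -169.0), (0.169, 89.1)]
nar1 [[0.6195, 0.4207], [0.6524, 0.4204], [0.6581, 0.2333], [0.6254, 0.2272]] c [0.6389 0.3254] edges [(0.033, -0.5), (0.187, -88.3), (0.033, -169.4), (0.194, 91.8)]
nar2 [[0.6316, 0.4331], [0.6568, 0.4358], [0.6634, 0.2396], [0.6366, 0.2319]] c [0.6471 0.3351] edge
[... 676 characters left out ...]
 -180.0), (0.111, 92.8)]
grip1 [[0.4955, -0.3028], [0.6002, -0.2963], [0.6017, -0.3164], [0.4961, -0.3239]] c [ 0.5484 -0.3099] edges [(0.105, 3.6), (0.02, -85.7), (0.106, -176.0), (0.021, 91.5)]
trig1 [[0.5106, -0.2621], [0.5894, -0.2658]] c [ 0.55  -0.264] edges [(0.079, -2.6), (0.079, 177.4)]
trig2 [[0.5136, -0.268], [0.5864, -0.2697]] c [ 0.55   -0.2688] edges [(0.073, -1.3), (0.073, 178.7)]
c0 [[0.5072, 0.0398]] c [0.5072 0.0398] edges [(0.0, 0.0)]
c1 [[0.5639, 0.0246]] c [0.5639 0.0246] edges [(0.0, 0.0)]
c2 [[0.567, -0.0545]] c [ 0.567  -0.0545] edges [(0.0, 0.0)]
c3 [[0.572, -0.1323]] c [ 0.572  -0.1323] edges [(0.0, 0.0)]
c4 [[0.5153, -0.1371]] c [ 0.5153 -0.1371] edges [(0.0, 0.0)]
```

```bash
cat > go.py <<'E'
import sys
from h import *
from scipy.spatial.transform import Rotation as Ro
# go.py x y z yaw_deg : shift (cm, tool axes) and roll to a target
s=arm.sense(); x,y,z,w=map(float,sys.argv[1:5])
R=Ro.from_euler('xyz',s['tool_rot']).as_matrix()
print('linear',(100*R.T@(np.array([x,y,z])-s['tool_pos'])).round(2),'roll',round((s['tool_rot'][2]-np.radians(w)+np.pi)%(2*np.pi)-np.pi,3),
 'pos',s['tool_pos'].round(4),'yaw',np.degrees(s['tool_rot'][2]).round(1),'t',s['time_s'],'w',s['width'].round(4),'F',s['force'].round(1))
E
python3 go.py .434 .309 .15 103
```

```text
Traceback (most recent call last):
  File "go.py", line 8, in <module>
    'pos',s['tool_pos'].round(4),'yaw',np.degrees(s['tool_rot'][2]).round(1),'t',s['time_s'],'w',s['width'].round(4),'F',s['force'].round(1))
                                                                                                 ^^^^^^^^^^^^^^^^
AttributeError: 'float' object has no attribute 'round'
```

```bash
sed -i "s/s\['width'\].round(4)/round(s['width'],4)/" go.py; python3 go.py .434 .309 .15 103
```

```text
linear [-31.71 -14.63   8.07] roll 1.029 pos [0.1778 0.5464 0.2306] yaw 162.0 t 0.15 w 0.0853 F [0.4 0.9 0.1]
```

```bash
python3 -m pendant '[{"linear":[-16,-7.5,0],"roll":0.5,"claw":-1},{"linear":[-28,-13,0],"roll":0.9,"claw":-1},{"linear":[-31.7,-14.6,4],"roll":1.03,"claw":-1},{"linear":[-31.7,-14.6,8],"roll":1.03,"claw":-1},{"linear":[-31.7,-14.6,8],"roll":1.03,"claw":-1},{"linear":[-31.7,-14.6,8],"roll":1.03,"claw":-1},{"linear":[-31.7,-14.6,8],"roll":1.03,"claw":-1},{"linear":[-31.7,-14.6,8],"roll":1.03,"claw":-1},{"linear":[-31.7,-14.6,8],"roll":1.03,"claw":-1},{"linear":[-31.7,-14.6,8],"roll":1.03,"claw":-1}]' 40
python3 - <<'E'
from h import *
s=arm.sense();print(s['tool_pos'],s['tool_rot'],s['joint_vel'].round(3))
im,P=snap('wrist','w1.png'); np.savez('w1.npz',**{k:P[k] for k in 'KRt'})
E
```

```text
time_s: 1.4
tool_pos: [0.4337, 0.3108, 0.1519]
tool_rot: [3.141, -0.0, 1.799]
force: [-0.0, -0.1, 0.1]
width: 0.0853
gripper_force: 0.0
[0.43374441 0.31084098 0.15190934] [ 3.14055183e+00 -2.75429984e-04  1.79894988e+00] [-0.003  0.002  0.001 -0.    -0.002  0.   ]
```

View pics/w1.png

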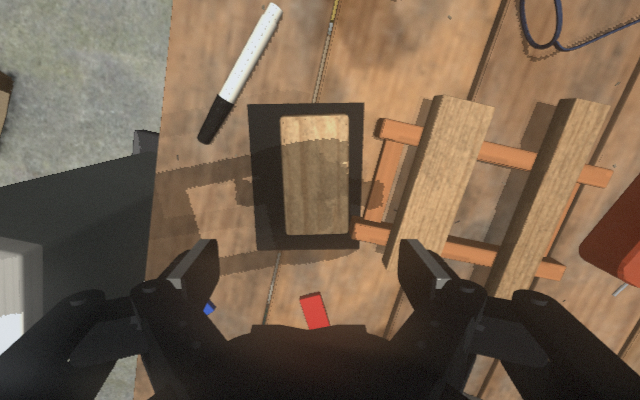

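The wrist view shows the block's top with corners (280,116), (348,114), (350,233) and (286,236). The pad around it spans (248,104) to (360,247). The rack and battens are on the right.

```bash
python3 - <<'E'
from h import *
P=dict(np.load('w1.npz'))
f=lambda u,v,z:ray(P,u,v,z)
import re
src=open('m.py').read(); exec(src[src.index('def show'):src.index("show('block1'")])
show('block',f,[(280,116),(348,114),(350,233),(286,236)],.034)
show('pad',f,[(248,104),(364,103),(360,247),(257,250)],.002)
show('wide',f,[(438,96),(494,106),(445,269),(386,268)],.045)
show('narTop',f,[(565,99),(609,108)],.043)
show('runners',f,[(383,118),(613,172),(564,278),(354,233)],.025)
E
python3 go.py .434 .309 .013 103
```

```text
block [[0.3959, 0.3672], [0.4513, 0.3818], [0.4812, 0.2782], [0.4234, 0.2616]] c [0.438  0.3222] edges [(0.057, 14.7), (0.108, -73.9), (0.06, -164.0), (0.109, 104.6)]
pad [[0.3617, 0.37], [0.4674, 0.3955], [0.5035, 0.2531], [0.3972, 0.2248]] c [0.4325 0.3109] edges [(0.109, 13.6), (0.147, -75.8), (0.11, -165.1), (0.15, 103.7)]
wide [[0.5159, 0.411], [0.5622, 0.414], [0.5738, 0.2675], [0.5202, 0.2561]] c [0.543  0.3372] edges [(0.046, 3.6), (0.147, -85.4), (0.055, -168.0), (0.155, 91.6)]
narTop [[0.6167, 0.4322], [0.6545, 0.4338]] c [0.6356 0.433 ] edges [(0.038, 2.5), (0.038, -177.5)]
runners [[0.4831, 0.3856], [0.7022, 0.3873], [0.7071, 0.2765], [0.4871, 0.2757]] c [0.5949 0.3313] edges [(0.219, 0.4), (0.111, -87.5), (0.22, -179.8), (0.11, 92.1)]
linear [-0.17 -0.03 13.89] roll 0.001 pos [0.4338 0.3107 0.1519] yaw 103.1 t 1.45 w 0.0854 F [-0.3  0.2  0.5]
```

```bash
python3 go.py .4375 .319 .013 104
```

```text
linear [ 0.72  0.53 13.89] roll -0.016 pos [0.4338 0.3107 0.1519] yaw 103.1 t 1.45 w 0.0854 F [-0.3  0.2  0.5]
```

```bash
python3 -m pendant '[{"linear":[0.7,0.5,5],"roll":-0.016,"claw":-1},{"linear":[0.7,0.5,9],"roll":-0.016,"claw":-1},{"linear":[0.7,0.5,12],"roll":-0.016,"claw":-1},{"linear":[0.7,0.5,13.5],"roll":-0.016,"claw":-1},{"linear":[0.7,0.5,13.8],"roll":-0.016,"claw":-1},{"linear":[0.7,0.5,13.8],"roll":-0.016,"claw":-1},{"linear":[0.7,0.5,13.8],"roll":-0.016,"claw":1},{"linear":[0.7,0.5,13.8],"roll":-0.016,"claw":1},{"linear":[0.7,0.5,13.8],"roll":-0.016,"claw":1},{"linear":[0.7,0.5,13.8],"roll":-0.016,"claw":1},{"linear":[0.7,0.5,13.8],"roll":-0.016,"claw":1},{"linear":[0.7,0.5,13.8],"roll":-0.016,"claw":1}]' 50
python3 go.py .4375 .319 .13 104
```

```text
time_s: 2.95
tool_pos: [0.4386, 0.3182, 0.0148]
tool_rot: [3.139, -0.0, 1.813]
force: [-1.2, -0.2, 5.4]
width: 0.0594
gripper_force: 54.6
linear [  0.11  -0.06 -11.52] roll -0.002 pos [0.4386 0.3182 0.0148] yaw 103.9 t 2.95 w 0.0594 F [-1.2 -0.2  5.4]
```

```bash
python3 -m pendant '[{"linear":[0,0,-3],"roll":0,"claw":1},{"linear":[0,0,-8],"roll":0,"claw":1},{"linear":[0,0,-13],"roll":0,"claw":1},{"linear":[0,0,-17],"roll":0,"claw":1},{"linear":[0,0,-18.5],"roll":0,"claw":1},{"linear":[0,0,-18.5],"roll":0,"claw":1}]' 50
python3 go.py .585 -.12 .2 91.8
```

```text
time_s: 3.7
tool_pos: [0.4378, 0.3178, 0.1986]
tool_rot: [3.14, -0.0, 1.813]
force: [0.1, 0.0, -0.9]
width: 0.0593
gripper_force: 54.5
linear [-46.03   3.8   -0.15] roll 0.211 pos [0.4378 0.3178 0.1986] yaw 103.9 t 3.7 w 0.0593 F [ 0.1  0.  -0.9]
```

```bash
python3 -m pendant '[{"linear":[-4,0.3,0],"roll":0.02,"claw":1},{"linear":[-10,0.8,0],"roll":0.06,"claw":1},{"linear":[-16,1.3,0],"roll":0.1,"claw":1},{"linear":[-22,1.8,0],"roll":0.13,"claw":1},{"linear":[-28,2.3,0],"roll":0.16,"claw":1},{"linear":[-34,2.8,0],"roll":0.18,"claw":1},{"linear":[-40,3.3,0],"roll":0.2,"claw":1},{"linear":[-44,3.6,0],"roll":0.21,"claw":1},{"linear":[-46,3.8,0],"roll":0.21,"claw":1},{"linear":[-46,3.8,0],"roll":0.21,"claw":1},{"linear":[-46,3.8,0],"roll":0.21,"claw":1}]' 50
python3 - <<'E'
from h import *
im,P=snap('wrist','w2.png'); np.savez('w2.npz',**{k:P[k] for k in 'KRt'})
E
```

```text
time_s: 5.08
tool_pos: [0.584, -0.1181, 0.1973]
tool_rot: [-3.14, -0.001, 1.604]
force: [-0.5, 0.1, -0.7]
width: 0.0594
gripper_force: 54.4
```

View pics/w2.png

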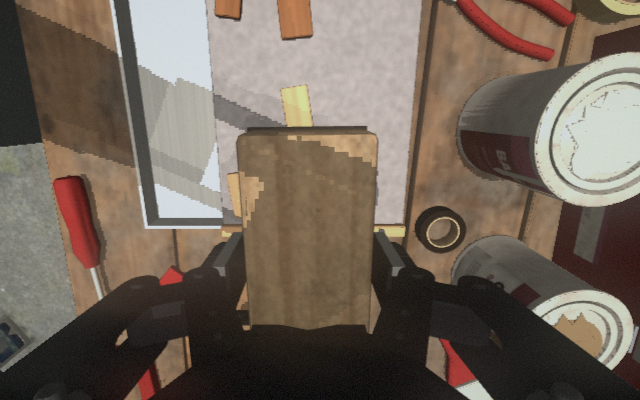

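The block hides the right half of the board. Visible are the front edge from (208,20) to (222,222), the rear edge from (418,30) to (404,222), and the block's top far edge from (238,137) to (378,134).

```bash
python3 - <<'E'
from h import *
P=dict(np.load('w2.npz'))
for u,v,z in [(238,137,.2165),(378,134,.2165),(250,132,.186),(368,128,.186),(209,20,.045),(221,220,.045),(417,30,.045),(404,222,.045),(222,228,.054),(404,228,.054),(297,105,.053),(120,40,.03),(148,222,.03)]:
    print(u,v,ray(P,u,v,z).round(4))
E
python3 go.py .64 -.055 .12 91.8
```

```text
238 137 [ 0.5532 -0.0623  0.2165]
378 134 [ 0.6099 -0.0592  0.2165]
250 132 [ 0.5522 -0.0622  0.186 ]
368 128 [ 0.6116 -0.0582  0.186 ]
209 20 [0.4908 0.0241 0.045 ]
221 220 [ 0.4933 -0.1636  0.045 ]
417 30 [0.6753 0.0221 0.045 ]
404 222 [ 0.685  -0.1592  0.045 ]
222 228 [ 0.4966 -0.1688  0.054 ]
404 228 [ 0.6826 -0.1624  0.054 ]
297 105 [ 0.5705 -0.0455  0.053 ]
120 40 [0.4012 0.0082 0.03  ]
148 222 [ 0.4081 -0.1744  0.03  ]
linear [6.1  5.8  7.77] roll 0.002 pos [ 0.5841 -0.118   0.1977] yaw 91.9 t 5.125 w 0.0593 F [-0.1 -0.  -0.5]
```

```bash
python3 -m pendant '[{"linear":[3,3,4],"roll":0,"claw":1},{"linear":[6.2,5.6,7.8],"roll":0,"claw":1},{"linear":[6.2,5.6,10],"roll":0,"claw":1},{"linear":[6.2,5.6,12],"roll":0,"claw":1},{"linear":[6.2,5.6,13],"roll":0,"claw":1},{"linear":[6.2,5.6,13],"roll":0,"claw":1},{"linear":[6.2,5.6,13],"roll":0,"claw":1}]' 50
python3 go.py .49 -.060 .0585 91.8
```

```text
time_s: 6.0
tool_pos: [0.6394, -0.0566, 0.0696]
tool_rot: [3.14, 0.001, 1.602]
force: [-0.3, 0.8, -1.4]
width: 0.0597
gripper_force: 54.5
linear [  0.13 -14.94   1.08] roll 0.0 pos [ 0.6394 -0.0566  0.0696] yaw 91.8 t 6.0 w 0.0597 F [-0.3  0.8 -1.4]
```

```bash
python3 -m pendant '[{"linear":[0.15,0,0.6],"roll":0,"claw":1},{"linear":[0.15,0,1.1],"roll":0,"claw":1},{"linear":[0.15,0,1.1],"roll":0,"claw":1},{"linear":[0.15,-1.3,1.1],"roll":0,"claw":1},{"linear":[0.15,-2.8,1.1],"roll":0,"claw":1},{"linear":[0.15,-4.3,1.1],"roll":0,"claw":1},{"linear":[0.15,-5.8,1.1],"roll":0,"claw":1},{"linear":[0.15,-7.3,1.1],"roll":0,"claw":1},{"linear":[0.15,-8.8,1.1],"roll":0,"claw":1},{"linear":[0.15,-10.3,1.1],"roll":0,"claw":1},{"linear":[0.15,-11.8,1.1],"roll":0,"claw":1},{"linear":[0.15,-13,1.1],"roll":0,"claw":1}]' 50
python3 -m pendant '[{"linear":[0,-1.2,0],"roll":0,"claw":1},{"linear":[0,-2.2,0],"roll":0,"claw":1},{"linear":[0,-2.5,0],"roll":0,"claw":1},{"linear":[0,-2.5,0],"roll":0,"claw":1}]'
python3 go.py .64 .012 .0585 91.8
python3 - <<'E'
from h import *
im,P=snap('scene'); cv2.imwrite('pics/c3.png',cv2.resize(im[160:300,240:440,::-1],None,fx=3,fy=3))
E
```

```text
time_s: 7.5
tool_pos: [0.5084, -0.0588, 0.0578]
tool_rot: [3.14, 0.001, 1.603]
force: [3.1, -0.6, 2.8]
width: 0.0594
gripper_force: 54.9
time_s: 8.0
tool_pos: [0.4836, -0.0597, 0.0578]
tool_rot: [3.142, 0.0, 1.603]
force: [0.1, -1.2, 8.3]
width: 0.0593
gripper_force: 55.6
linear [ 6.66 15.86 -0.08] roll 0.001 pos [ 0.4836 -0.0597  0.0578] yaw 91.8 t 8.0 w 0.0593 F [ 0.1 -1.2  8.3]
```

View pics/c3.png

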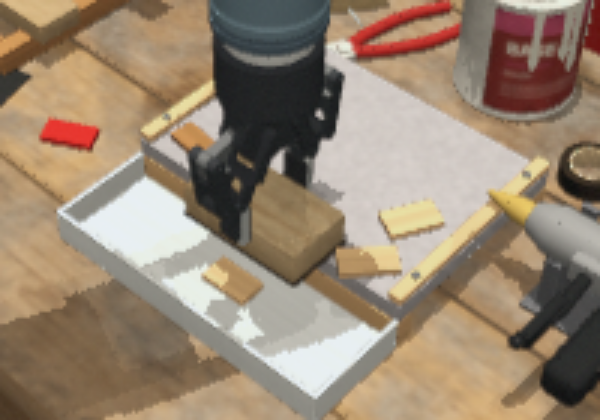

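The middle chip, at (232,280) in the crop, is now in the tray. Two chips remain at right, (411,218) and (368,262), and the rest are at left by (190,138).

```bash
python3 -m pendant '[{"linear":[0,0,-3],"roll":0,"claw":1},{"linear":[1,3,-6],"roll":0,"claw":1},{"linear":[3,8,-6],"roll":0,"claw":1},{"linear":[5,13,-6],"roll":0,"claw":1},{"linear":[6.3,15.8,-6],"roll":0,"claw":1},{"linear":[6.3,15.8,-5],"roll":0,"claw":1},{"linear":[6.3,15.8,-3],"roll":0,"claw":1},{"linear":[6.3,15.8,-1],"roll":0,"claw":1},{"linear":[6.3,15.8,-0.2],"roll":0,"claw":1},{"linear":[6.3,15.8,-0.1],"roll":0,"claw":1}]' 50
python3 go.py .484 .004 .0585 91.8
```

```text
time_s: 9.3
tool_pos: [0.6388, 0.0082, 0.0578]
tool_rot: [-3.14, -0.0, 1.602]
force: [-0.1, -0.4, -1.0]
width: 0.0594
gripper_force: 54.8
linear [  0.07 -15.48  -0.05] roll 0.0 pos [0.6388 0.0082 0.0578] yaw 91.8 t 9.3 w 0.0594 F [-0.1 -0.4 -1. ]
```

```bash
python3 -m pendant '[{"linear":[0,-1.3,0],"roll":0,"claw":1},{"linear":[0,-2.8,0],"roll":0,"claw":1},{"linear":[0,-4.3,0],"roll":0,"claw":1},{"linear":[0,-5.8,0],"roll":0,"claw":1},{"linear":[0,-7.3,0],"roll":0,"claw":1},{"linear":[0,-8.8,0],"roll":0,"claw":1},{"linear":[0,-10.3,0],"roll":0,"claw":1},{"linear":[0,-11.8,0],"roll":0,"claw":1},{"linear":[0,-13.2,0],"roll":0,"claw":1},{"linear":[0,-14.5,0],"roll":0,"claw":1},{"linear":[0,-15.5,0],"roll":0,"claw":1},{"linear":[0,-15.5,0],"roll":0,"claw":1}]' 50
python3 -m pendant '[{"linear":[0,0,-3],"roll":0,"claw":1},{"linear":[-1,3,-6],"roll":0,"claw":1},{"linear":[-5,8,-6],"roll":0,"claw":1},{"linear":[-9,13,-6],"roll":0,"claw":1},{"linear":[-11,15.3,-6],"roll":0,"claw":1},{"linear":[-11,15.3,-6],"roll":0,"claw":1}]' 50
python3 go.py .64 -.105 .0585 91.8
python3 - <<'E'
from h import *
im,P=snap('scene'); cv2.imwrite('pics/c4.png',cv2.resize(im[160:300,240:440,::-1],None,fx=3,fy=3))
E
```

```text
time_s: 10.8
tool_pos: [0.484, 0.0037, 0.0582]
tool_rot: [-3.141, -0.0, 1.603]
force: [0.1, 0.1, -1.9]
width: 0.0593
gripper_force: 54.8
time_s: 11.55
tool_pos: [0.6429, -0.1035, 0.1179]
tool_rot: [3.14, 0.001, 1.601]
force: [-0.2, -0.3, -1.4]
width: 0.0596
gripper_force: 54.8
linear [-0.14 -0.3   5.94] roll -0.001 pos [ 0.6429 -0.1035  0.1179] yaw 91.7 t 11.55 w 0.0596 F [-0.2 -0.3 -1.4]
```

View pics/c4.png

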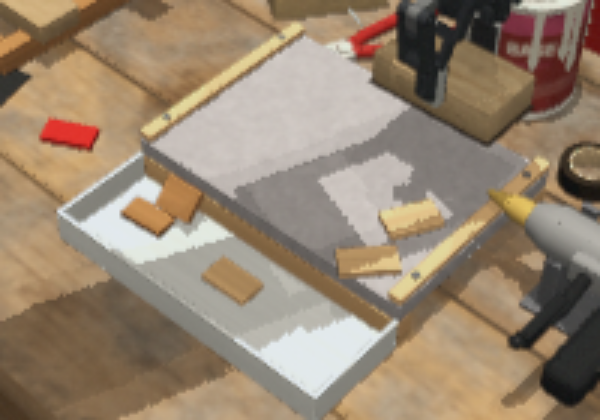

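Three chips are in the tray. Two remain at right, (411,218) and (368,262), so the right pass is next.

```bash
python3 -m pendant '[{"linear":[0,0,2],"roll":0,"claw":1},{"linear":[0,0,4],"roll":0,"claw":1},{"linear":[0,0,5.5],"roll":0,"claw":1},{"linear":[0,0,5.9],"roll":0,"claw":1},{"linear":[0,0,5.9],"roll":0,"claw":1}]' 50
python3 -m pendant '[{"linear":[0,-1.3,0],"roll":0,"claw":1},{"linear":[0,-2.8,0],"roll":0,"claw":1},{"linear":[0,-4.3,0],"roll":0,"claw":1},{"linear":[0,-5.8,0],"roll":0,"claw":1},{"linear":[0,-7.3,0],"roll":0,"claw":1},{"linear":[0,-8.8,0],"roll":0,"claw":1},{"linear":[0,-10.3,0],"roll":0,"claw":1},{"linear":[0,-11.8,0],"roll":0,"claw":1},{"linear":[0,-13.2,0],"roll":0,"claw":1},{"linear":[0,-14.5,0],"roll":0,"claw":1},{"linear":[0,-15.7,0],"roll":0,"claw":1},{"linear":[0,-15.7,0],"roll":0,"claw":1}]' 50
python3 -m pendant '[{"linear":[0,0,-3],"roll":0,"claw":1},{"linear":[2,0,-8],"roll":0,"claw":1},{"linear":[7,0,-14],"roll":0,"claw":1},{"linear":[13,0,-14],"roll":0,"claw":1},{"linear":[19,0,-14],"roll":0,"claw":1},{"linear":[24,0,-14],"roll":0,"claw":1},{"linear":[24,0,-14],"roll":0,"claw":1},{"linear":[24,0,-14],"roll":0,"claw":1}]' 50
python3 go.py .434 .312 .2 104
python3 - <<'E'
from h import *
im,P=snap('scene'); im2,_=snap('side')
A=cv2.resize(im[170:300,250:440,::-1],None,fx=2.5,fy=2.5);B=cv2.resize(im2[110:235,245:420,::-1],None,fx=2.5,fy=2.5)
c=np.zeros((600,800,3),np.uint8);c[:260,:380]=A[:260,:380] if 0 else cv2.resize(A,(380,260));c[:312,380:800]=cv2.resize(B,(420,312))
cv2.imwrite('pics/c5.png',c[:320])
E
```

```text
time_s: 12.22
tool_pos: [0.6411, -0.1013, 0.0591]
tool_rot: [3.142, 0.0, 1.603]
force: [0.6, -1.2, -0.8]
width: 0.0588
gripper_force: 54.8
time_s: 13.72
tool_pos: [0.4833, -0.1064, 0.0592]
tool_rot: [-3.141, -0.0, 1.602]
force: [0.1, 0.6, -1.2]
width: 0.0594
gripper_force: 54.9
time_s: 14.72
tool_pos: [0.4767, 0.1333, 0.1993]
tool_rot: [3.141, 0.001, 1.604]
force: [0.5, -0.0, -1.6]
width: 0.0592
gripper_force: 54.8
linear [18.   -3.68 -0.08] roll -0.211 pos [0.4767 0.1333 0.1993] yaw 91.9 t 14.725 w 0.0592 F [ 0.5 -0.  -1.6]
```

View pics/c5.png

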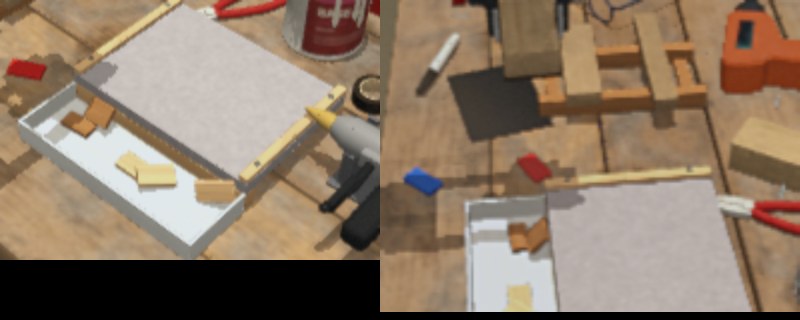

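The board is clean and all 5 chips are in the tray. Next I put the block back on its pad.

```bash
python3 -m pendant '[{"linear":[5,-1,0],"roll":-0.06,"claw":1},{"linear":[11,-2.2,0],"roll":-0.13,"claw":1},{"linear":[16,-3.2,0],"roll":-0.19,"claw":1},{"linear":[18,-3.7,0],"roll":-0.21,"claw":1},{"linear":[18,-3.7,5],"roll":-0.21,"claw":1},{"linear":[18,-3.7,10],"roll":-0.21,"claw":1},{"linear":[18,-3.7,14],"roll":-0.21,"claw":1},{"linear":[18,-3.7,16.5],"roll":-0.21,"claw":1},{"linear":[18,-3.7,16.5],"roll":-0.21,"claw":1},{"linear":[18,-3.7,16.5],"roll":-0.21,"claw":1}]' 50
python3 go.py .434 .312 .0145 104
```

```text
time_s: 16.08
tool_pos: [0.4352, 0.3118, 0.0354]
tool_rot: [3.14, -0.0, 1.811]
force: [0.5, -0.7, -0.6]
width: 0.0589
gripper_force: 54.7
linear [ 0.05 -0.11  2.09] roll -0.004 pos [0.4352 0.3118 0.0354] yaw 103.8 t 16.075 w 0.0589 F [ 0.5 -0.7 -0.6]
```

Lower it, release, lift and go above the wide batten for a look.

```bash
python3 -m pendant '[{"linear":[0,-0.1,1.2],"roll":0,"claw":1},{"linear":[0,-0.1,2],"roll":0,"claw":1},{"linear":[0,-0.1,2.1],"roll":0,"claw":1},{"linear":[0,-0.1,2.1],"roll":0,"claw":-1},{"linear":[0,-0.1,2.1],"roll":0,"claw":-1},{"linear":[0,-0.1,2.1],"roll":0,"claw":-1},{"linear":[0,-0.1,-2],"roll":0,"claw":-1},{"linear":[0,-0.1,-8],"roll":0,"claw":-1},{"linear":[0,-0.1,-12],"roll":0,"claw":-1},{"linear":[0,-0.1,-12],"roll":0,"claw":-1}]' 50
python3 go.py .545 .27 .18 92
```

```text
time_s: 17.32
tool_pos: [0.4353, 0.313, 0.1582]
tool_rot: [3.134, -0.001, 1.813]
force: [0.2, -0.2, -0.4]
width: 0.0855
gripper_force: 0.0
linear [-6.81  9.64 -2.11] roll 0.207 pos [0.4353 0.313  0.1582] yaw 103.9 t 17.325 w 0.0855 F [ 0.2 -0.2 -0.4]
```

```bash
python3 -m pendant '[{"linear":[-4,5,-2],"roll":0.1,"claw":-1},{"linear":[-7,10,-4],"roll":0.2,"claw":-1},{"linear":[-8.5,11,-4],"roll":0.207,"claw":-1},{"linear":[-8.5,11,-4],"roll":0.207,"claw":-1},{"linear":[-8.5,11,-4],"roll":0.207,"claw":-1},{"linear":[-8.5,11,-4],"roll":0.207,"claw":-1}]' 50
python3 - <<'E'
from h import *
im,P=snap('wrist','w3.png'); np.savez('w3.npz',**{k:P[k] for k in 'KRt'})
E
```

```text
time_s: 18.08
tool_pos: [0.5584, 0.2565, 0.1934]
tool_rot: [-3.14, 0.0, 1.607]
force: [0.8, 0.5, 0.3]
width: 0.0855
gripper_force: 0.0
```

View pics/w3.png

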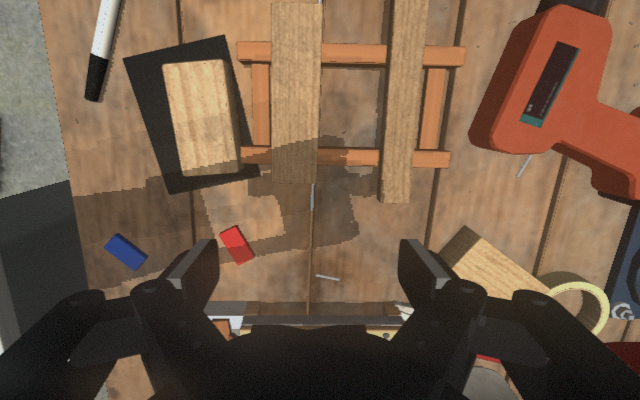

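The block sits squarely on its pad. The wide batten's corners are (273,3), (321,3), (319,184) and (271,183). The narrow one's lower end is at (380,200) to (409,203).

```bash
python3 - <<'E'
from h import *
P=dict(np.load('w3.npz')); f=lambda u,v,z:ray(P,u,v,z)
src=open('m.py').read(); exec(src[src.index('def show'):src.index("show('block1'")])
show('block',f,[(163,66),(222,60),(241,170),(180,176)],.034)
show('pad',f,[(123,60),(222,36),(260,175),(168,193)],.002)
show('wide',f,[(273,3),(321,3),(319,184),(271,183)],.045)
show('nar',f,[(391,3),(427,3),(409,203),(380,200)],.043)
show('runners',f,[(238,42),(465,46),(448,167),(243,163)],.025)
E
python3 go.py .543 .33 .05 91
```

```text
block [[0.4174, 0.3596], [0.4729, 0.3668], [0.4884, 0.2631], [0.4253, 0.2545]] c [0.451 0.311] edges [(0.056, 7.4), (0.105, -81.5), (0.064, -172.2), (0.105, 94.3)]
pad [[0.3619, 0.3677], [0.465, 0.3939], [0.5027, 0.2517], [0.3961, 0.2265]] c [0.4314 0.31  ] edges [(0.106, 14.3), (0.147, -75.2), (0.11, -166.7), (0.145, 103.6)]
wide [[0.5216, 0.4122], [0.5628, 0.4137], [0.5685, 0.254], [0.5205, 0.2532]] c [0.5433 0.3332] edges [(0.041, 2.1), (0.16, -88.0), (0.048, -179.1), (0.159, 89.6)]
nar [[0.6233, 0.4165], [0.6544, 0.4176], [0.6615, 0.237], [0.6315, 0.2391]] c [0.6427 0.3275] edges [(0.031, 2.1), (0.181, -87.7), (0.03, 176.0), (0.178, 92.7)]
runners [[0.4863, 0.3845], [0.7015, 0.3888], [0.7039, 0.2726], [0.4886, 0.2688]] c [0.5951 0.3287] edges [(0.215, 1.2), (0.116, -88.8), (0.215, -179.0), (0.116, 91.2)]
linear [ 7.41 -1.28 14.37] roll 0.019 pos [0.5587 0.2565 0.1937] yaw 92.1 t 18.125 w 0.0853 F [ 0.  -0.5 -0.3]
```

```bash
python3 -m pendant '[{"linear":[4,-0.8,3],"roll":0.02,"claw":-1},{"linear":[7.3,-1.4,7],"roll":0.02,"claw":-1},{"linear":[7.5,-1.4,12],"roll":0.02,"claw":-1},{"linear":[7.5,-1.4,15],"roll":0.02,"claw":-1},{"linear":[7.5,-1.4,16.3],"roll":0.02,"claw":-1},{"linear":[7.5,-1.4,16.4],"roll":0.02,"claw":-1},{"linear":[7.5,-1.4,16.5],"roll":0.02,"claw":-1}]' 50
python3 go.py .5437 .332 .029 91
```

```text
time_s: 19.0
tool_pos: [0.5446, 0.3307, 0.0311]
tool_rot: [3.139, -0.001, 1.586]
force: [-0.3, 0.4, 0.9]
width: 0.0855
gripper_force: 0.0
linear [ 0.13 -0.09  0.21] roll -0.002 pos [0.5446 0.3307 0.0311] yaw 90.9 t 19.0 w 0.0855 F [-0.3  0.4  0.9]
```

```bash
python3 -m pendant '[{"linear":[0.1,0,0.3],"roll":0,"claw":-1},{"linear":[0.1,0,0.3],"roll":0,"claw":0.5},{"linear":[0.1,0,0.3],"roll":0,"claw":1},{"linear":[0.1,0,0.3],"roll":0,"claw":1},{"linear":[0.1,0,0.3],"roll":0,"claw":1},{"linear":[0.1,0,0.3],"roll":0,"claw":1},{"linear":[0.1,0,0.3],"roll":0,"claw":1}]' 60
python3 -m pendant '[{"linear":[0,0,-3],"roll":0,"claw":1},{"linear":[0,0,-8],"roll":0,"claw":1},{"linear":[0,0,-12],"roll":0,"claw":1},{"linear":[0,0,-12],"roll":0,"claw":1},{"linear":[0,0,-12],"roll":0,"claw":1}]' 60
python3 go.py .614 -.076 .15 92
```

```text
time_s: 19.88
tool_pos: [0.5439, 0.3313, 0.0269]
tool_rot: [3.141, -0.0, 1.586]
force: [1.0, -0.6, 5.1]
width: 0.0435
gripper_force: 63.4
time_s: 20.5
tool_pos: [0.5423, 0.3308, 0.1448]
tool_rot: [-3.139, 0.001, 1.586]
force: [-0.9, 1.0, -2.3]
width: 0.0434
gripper_force: 62.8
linear [-40.78   6.56  -0.5 ] roll -0.02 pos [0.5423 0.3308 0.1448] yaw 90.9 t 20.5 w 0.0434 F [-0.9  1.  -2.3]
```

```bash
python3 -m pendant '[{"linear":[-4,0.6,0],"roll":0,"claw":1},{"linear":[-10,1.6,0],"roll":0,"claw":1},{"linear":[-16,2.6,0],"roll":0,"claw":1},{"linear":[-22,3.5,0],"roll":0,"claw":1},{"linear":[-28,4.5,0],"roll":0,"claw":1},{"linear":[-34,5.5,0],"roll":-0.02,"claw":1},{"linear":[-38.5,6.2,0],"roll":-0.02,"claw":1},{"linear":[-40.5,6.5,0],"roll":-0.02,"claw":1},{"linear":[-40.8,6.6,2],"roll":-0.02,"claw":1},{"linear":[-40.8,6.6,4],"roll":-0.02,"claw":1},{"linear":[-40.8,6.6,4],"roll":-0.02,"claw":1}]' 60
python3 go.py .614 -.076 .0475 92
python3 - <<'E'
from h import *
im,P=snap('wrist','w4.png'); np.savez('w4.npz',**{k:P[k] for k in 'KRt'})
E
```

```text
time_s: 21.88
tool_pos: [0.6128, -0.0732, 0.1024]
tool_rot: [-3.135, -0.003, 1.608]
force: [-0.2, 0.2, -0.7]
width: 0.0438
gripper_force: 62.7
linear [-0.3   0.15  5.49] roll 0.002 pos [ 0.6128 -0.0732  0.1024] yaw 92.1 t 21.875 w 0.0438 F [-0.2  0.2 -0.7]
```

View pics/w4.png

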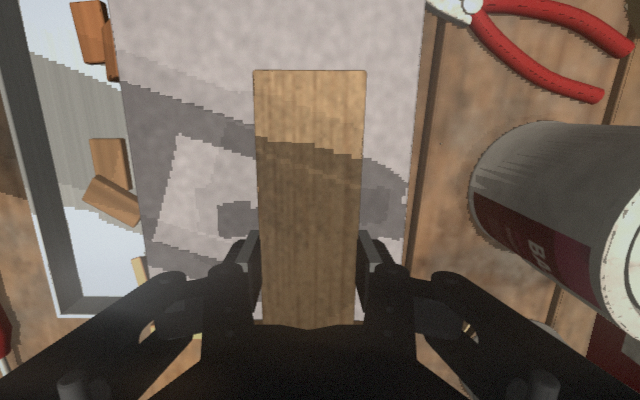

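The batten is level in the grip. Its far end's top edge runs from (254,71) to (366,71).

```bash
python3 - <<'E'
from h import *
P=dict(np.load('w4.npz'))
for u,v,z in [(254,71,.1205),(366,71,.1205),(110,10,.045),(145,265,.045),(426,10,.045),(407,235,.045)]: print(ray(P,u,v,z).round(4))
E
```

```text
[0.5884 0.0079 0.1205]
[0.6319 0.0095 0.1205]
[0.489  0.0478 0.045 ]
[ 0.4922 -0.1208  0.045 ]
[0.6771 0.0544 0.045 ]
[ 0.6836 -0.0891  0.045 ]
```

```bash
python3 -m pendant '[{"linear":[-0.5,0.1,2],"roll":0,"claw":1},{"linear":[-0.5,0.1,4],"roll":0,"claw":1},{"linear":[-0.5,0.1,5.2],"roll":0,"claw":1},{"linear":[-0.5,0.1,5.5],"roll":0,"claw":1},{"linear":[-0.5,0.1,5.5],"roll":0,"claw":1},{"linear":[-0.5,0.1,5.5],"roll":0,"claw":1}]' 60
python3 go.py .614 -.078 .0475 92
```

```text
time_s: 22.68
tool_pos: [0.6172, -0.0809, 0.0521]
tool_rot: [3.14, 0.0, 1.606]
force: [0.9, -0.5, -0.8]
width: 0.0436
gripper_force: 62.7
linear [ 0.3  -0.31  0.45] roll 0.0 pos [ 0.6172 -0.0809  0.0521] yaw 92.0 t 22.675 w 0.0436 F [ 0.9 -0.5 -0.8]
```

```bash
python3 -m pendant '[{"linear":[0.3,-0.3,0.2],"roll":0,"claw":1},{"linear":[0.3,-0.3,0.5],"roll":0,"claw":1},{"linear":[0.3,-0.3,0.5],"roll":0,"claw":1},{"linear":[0.3,-0.3,0.5],"roll":0,"claw":1}]' 60
python3 go.py .614 -.078 .0469 92
```

```text
time_s: 23.18
tool_pos: [0.6136, -0.0776, 0.0469]
tool_rot: [3.141, -0.0, 1.606]
force: [-3.8, 1.1, 5.4]
width: 0.0435
gripper_force: 63.5
linear [-0.04  0.04  0.  ] roll 0.0 pos [ 0.6136 -0.0776  0.0469] yaw 92.0 t 23.175 w 0.0435 F [-3.8  1.1  5.4]
```

Seated in contact (Fz 5 N). I release and lift, then go look at the gun's grip.

```bash
python3 -m pendant '[{"linear":[0,0,0],"roll":0,"claw":0},{"linear":[0,0,0],"roll":0,"claw":-0.3},{"linear":[0,0,0],"roll":0,"claw":-0.3},{"linear":[0,0,-3],"roll":0,"claw":-0.5},{"linear":[0,0,-9],"roll":0,"claw":-1},{"linear":[0,0,-14],"roll":0,"claw":-1},{"linear":[0,0,-16],"roll":0,"claw":-1},{"linear":[0,0,-16],"roll":0,"claw":-1}]' 60
python3 - <<'E'
from h import *
P1=arm.camera_params('scene')
im,P=snap('scene');im2,P2=snap('side')
A=cv2.resize(im[170:310,300:490,::-1],(570,420),interpolation=cv2.INTER_CUBIC)   # x3
B=cv2.resize(im2[175:335,320:410,::-1],None,fx=2.5,fy=2.5,interpolation=cv2.INTER_CUBIC)
c=np.zeros((420,800,3),np.uint8);c[:,:570]=A;c[:400,570:795]=B
cv2.imwrite('pics/c6.png',c)
E
python3 go.py .55 -.28 .2 2
```

```text
time_s: 24.18
tool_pos: [0.6143, -0.0781, 0.2074]
tool_rot: [3.139, 0.001, 1.606]
force: [0.8, -0.3, -0.2]
width: 0.0854
gripper_force: 0.0
linear [-20.02  -6.95   0.41] roll 1.571 pos [ 0.6125 -0.0775  0.2041] yaw 92.0 t 24.275 w 0.0853 F [0.7 0.6 0.5]
```

View pics/c6.png

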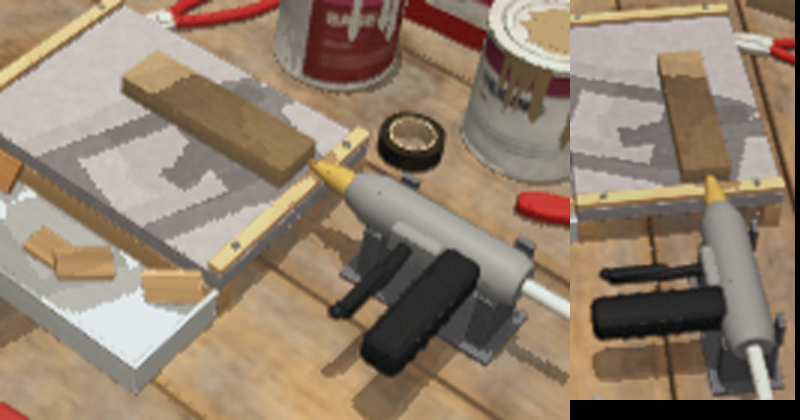

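The batten lies with its end just in front of the nozzle, tip at (312,160) in the left crop. The trigger is at (370,285) and the grip at (420,315). Next I turn the tool and move over the grip.

```bash
python3 - <<'E'
from h import *
P1=arm.camera_params('scene');P2=arm.camera_params('side')
a=lambda u,v,z:ray(P1,300+u/3,170+v/3,z)[:2].round(4); b=lambda u,v,z:ray(P2,320+(u-570)/2.5,175+v/2.5,z)[:2].round(4)
print('tip',a(312,161,.064),b(712,178,.064)); print('end',a(279,172,.065),a(315,146,.065),b(683,172,.065),b(728,168,.065))
print('far',a(123,82,.065),a(158,53,.065),b(660,55,.065),b(700,53,.065))
print('trig tip',a(335,312,.072),b(603,272,.072),'grip end',a(375,365,.064),b(594,312,.064))
E
python3 -m pendant '[{"linear":[-2,-0.7,0],"roll":0.18,"claw":-1},{"linear":[-5,-1.7,0],"roll":0.36,"claw":-1},{"linear":[-9,-3.1,0],"roll":0.54,"claw":-1},{"linear":[-13,-4.5,0],"roll":0.72,"claw":-1},{"linear":[-17,-6,0],"roll":0.9,"claw":-1},{"linear":[-20,-7.2,0],"roll":1.08,"claw":-1},{"linear":[-21.5,-7.9,0],"roll":1.26,"claw":-1},{"linear":[-21.5,-7.9,0],"roll":1.44,"claw":-1},{"linear":[-21.5,-7.9,0],"roll":1.571,"claw":-1},{"linear":[-21.5,-7.9,0],"roll":1.571,"claw":-1},{"linear":[-21.5,-7.9,0],"roll":1.571,"claw":-1}]' 25
python3 go.py .536 -.297 .1 2
```

```text
tip [ 0.6177 -0.1667] [ 0.6198 -0.1668]
end [ 0.5904 -0.1567] [ 0.6313 -0.1591] [ 0.5946 -0.1585] [ 0.636 -0.157]
far [ 0.583  -0.0055] [ 0.629  -0.0018] [5.931e-01 5.000e-04] [6.342e-01 2.000e-04]
trig tip [ 0.5069 -0.2687] [ 0.5131 -0.2674] grip end [ 0.4955 -0.3106] [ 0.5032 -0.2997]
time_s: 25.65
tool_pos: [0.5416, -0.295, 0.2047]
tool_rot: [-3.14, 0.002, 0.037]
force: [-0.3, 0.6, 0.3]
width: 0.0853
gripper_force: 0.0
linear [-0.54  0.2  10.47] roll 0.003 pos [ 0.5416 -0.295   0.2047] yaw 2.1 t 25.65 w 0.0853 F [-0.3  0.6  0.3]
```

```bash
python3 -m pendant '[{"linear":[-0.4,0.3,5],"roll":0,"claw":-1},{"linear":[-0.4,0.3,9],"roll":0,"claw":-1},{"linear":[-0.4,0.3,10.5],"roll":0,"claw":-1},{"linear":[-0.4,0.3,10.5],"roll":0,"claw":-1},{"linear":[-0.4,0.3,10.5],"roll":0,"claw":-1}]' 25
python3 go.py .537 -.298 .047 2
python3 - <<'E'
from h import *
im,P=snap('wrist','w5.png'); np.savez('w5.npz',**{k:P[k] for k in 'KRt'})
E
```

```text
time_s: 26.28
tool_pos: [0.5394, -0.2995, 0.1032]
tool_rot: [3.139, -0.002, 0.035]
force: [0.0, -0.2, -0.3]
width: 0.0855
gripper_force: 0.0
linear [-0.24 -0.17  5.62] roll 0.0 pos [ 0.5394 -0.2995  0.1032] yaw 2.0 t 26.275 w 0.0855 F [ 0.  -0.2 -0.3]
```

View pics/w5.png

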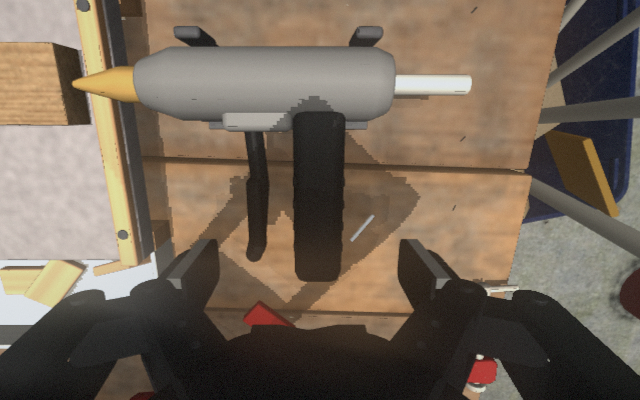

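The wrist view shows the nozzle and batten well aligned at left. The trigger (u 247–268) and grip (u 295–345) both lie between the fingers.

```bash
python3 - <<'E'
from h import *
P=dict(np.load('w5.npz'))
for n,u,v,z in [('tip',75,83,.064),('gripL',295,230,.074),('gripR',343,230,.074),('gripEnd',320,280,.078),('trigL',246,240,.072),('trigR',266,240,.072),('trigEnd',256,262,.072),('batt',55,42,.065),('batt',58,123,.065),('barrel',140,70,.084)]: print(n,ray(P,u,v,z).round(4))
E
```

```text
tip [ 0.6165 -0.1631  0.064 ]
gripL [ 0.5349 -0.2912  0.074 ]
gripR [ 0.5359 -0.3208  0.074 ]
gripEnd [ 0.5033 -0.3079  0.078 ]
trigL [ 0.5263 -0.2606  0.072 ]
trigR [ 0.5267 -0.2731  0.072 ]
trigEnd [ 0.5112 -0.2667  0.072 ]
batt [ 0.6374 -0.1564  0.065 ]
batt [ 0.5938 -0.1502  0.065 ]
barrel [ 0.6226 -0.2115  0.084 ]
```

```bash
python3 go.py .539 -.296 .047 2; python3 -m pendant '[{"linear":[0,-0.3,2],"roll":0,"claw":-1},{"linear":[0,-0.3,4],"roll":0,"claw":-1},{"linear":[0,-0.3,5.5],"roll":0,"claw":-1},{"linear":[0,-0.3,5.6],"roll":0,"claw":-1},{"linear":[0,-0.3,5.6],"roll":0,"claw":-1}]' 25
python3 go.py .539 -.2995 .047 2
```

```text
linear [-0.04 -0.37  5.64] roll 0.0 pos [ 0.5394 -0.2995  0.1034] yaw 2.0 t 26.325 w 0.0853 F [-0.6 -0.   0.5]
time_s: 26.95
tool_pos: [0.5382, -0.2958, 0.0452]
tool_rot: [-3.142, 0.0, 0.035]
force: [0.1, -0.8, 0.0]
width: 0.0849
gripper_force: 0.0
linear [ 0.07  0.38 -0.18] roll -0.0 pos [ 0.5382 -0.2958  0.0452] yaw 2.0 t 26.95 w 0.0849 F [ 0.1 -0.8  0. ]
```

```bash
python3 -m pendant '[{"linear":[0,0.2,0],"roll":0,"claw":0},{"linear":[0,0.35,0],"roll":0,"claw":0.5},{"linear":[0,0.35,0],"roll":0,"claw":1},{"linear":[0,0.35,0],"roll":0,"claw":1},{"linear":[0,0.35,0],"roll":0,"claw":1},{"linear":[0,0.35,0],"roll":0,"claw":1}]' 35
python3 go.py .539 -.2995 .047 2
python3 -m pendant '[{"linear":[0,0,0],"roll":0,"claw":1},{"linear":[0,0,0],"roll":0,"claw":1},{"linear":[0,0,0],"roll":0,"claw":1},{"linear":[0,0,0],"roll":0,"claw":1},{"linear":[0,0,0],"roll":0,"claw":1},{"linear":[0,0,0],"roll":0,"claw":1},{"linear":[0,0,0],"roll":0,"claw":1},{"linear":[0,0,0],"roll":0,"claw":1}]' 35
```

```text
time_s: 27.7
tool_pos: [0.5385, -0.2985, 0.0464]
tool_rot: [-3.141, -0.0, 0.035]
force: [-1.8, 5.3, 5.8]
width: 0.0436
gripper_force: 37.9
linear [ 0.05  0.1  -0.06] roll 0.0 pos [ 0.5385 -0.2985  0.0464] yaw 2.0 t 27.7 w 0.0436 F [-1.8  5.3  5.8]
time_s: 28.7
tool_pos: [0.5385, -0.2985, 0.0464]
tool_rot: [-3.141, -0.0, 0.035]
force: [-1.3, 4.3, 5.1]
width: 0.0432
gripper_force: 37.9
```

Squeezed to 43 mm for over a second. I open, lift and return over the batten.

```bash
python3 -m pendant '[{"linear":[0,-0.2,0],"roll":0,"claw":-1},{"linear":[0,-0.2,0],"roll":0,"claw":-1},{"linear":[0,-0.2,0],"roll":0,"claw":-1},{"linear":[0,-0.2,0],"roll":0,"claw":-1},{"linear":[0,-0.2,-4],"roll":0,"claw":-1},{"linear":[0,-0.2,-10],"roll":0,"claw":-1},{"linear":[0,-0.2,-14],"roll":0,"claw":-1},{"linear":[0,-0.2,-14],"roll":0,"claw":-1}]' 60
python3 go.py .613 -.077 .19 92
```

```text
time_s: 29.7
tool_pos: [0.5404, -0.2992, 0.1905]
tool_rot: [3.135, -0.007, 0.035]
force: [0.7, 0.2, -0.2]
width: 0.0855
gripper_force: 0.0
linear [  8.02 -21.96  -0.04] roll -1.571 pos [ 0.5404 -0.2992  0.1905] yaw 2.0 t 29.7 w 0.0855 F [ 0.7  0.2 -0.2]
```

```bash
python3 -m pendant '[{"linear":[1,-2,0],"roll":-0.18,"claw":-1},{"linear":[2,-5,0],"roll":-0.36,"claw":-1},{"linear":[3.5,-9,0],"roll":-0.54,"claw":-1},{"linear":[5,-13,0],"roll":-0.72,"claw":-1},{"linear":[6.5,-17,0],"roll":-0.9,"claw":-1},{"linear":[7.5,-20,0],"roll":-1.08,"claw":-1},{"linear":[8,-22,0],"roll":-1.26,"claw":-1},{"linear":[8,-22,0],"roll":-1.44,"claw":-1},{"linear":[8,-22,0],"roll":-1.571,"claw":-1},{"linear":[8,-22,2],"roll":-1.571,"claw":-1},{"linear":[8,-22,4],"roll":-1.571,"claw":-1},{"linear":[8,-22,4],"roll":-1.571,"claw":-1}]' 60
python3 go.py .613 -.077 .048 92
python3 - <<'E'
from h import *
im,P=snap('wrist'); np.savez('w6.npz',**{k:P[k] for k in 'KRt'}); im2,_=snap('side')
c=np.zeros((520,640,3),np.uint8);c[:400]=im[:,:,::-1]; cv2.imwrite('pics/w6.png',c[:400])
E
```

```text
time_s: 31.2
tool_pos: [0.6081, -0.0739, 0.1414]
tool_rot: [-3.135, -0.002, 1.604]
force: [0.6, -0.7, -0.3]
width: 0.0849
gripper_force: 0.0
linear [-0.34  0.54  9.34] roll -0.002 pos [ 0.6081 -0.0739  0.1414] yaw 91.9 t 31.2 w 0.0849 F [ 0.6 -0.7 -0.3]
```

View pics/w6.png

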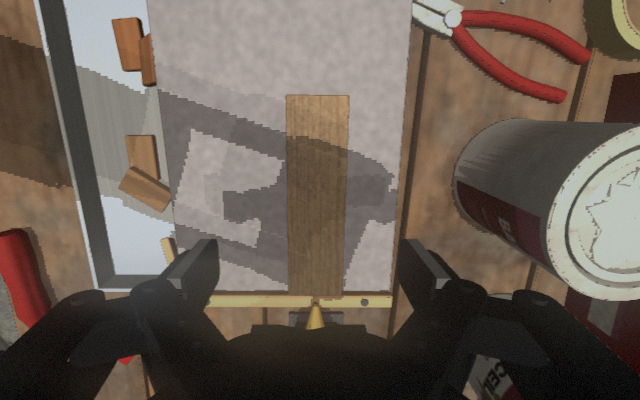

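The batten is in place in front of the nozzle, with its far end at (287–349, 95). This was my last allowed view, so later checks will be numeric.

```bash
python3 -m pendant '[{"linear":[-0.3,0.5,4],"roll":0,"claw":-0.7},{"linear":[-0.3,0.5,7.5],"roll":0,"claw":-0.7},{"linear":[-0.3,0.5,9],"roll":0,"claw":-0.7},{"linear":[-0.3,0.5,9.3],"roll":0,"claw":-0.7},{"linear":[-0.3,0.5,9.3],"roll":0,"claw":-0.7},{"linear":[-0.3,0.5,9.3],"roll":0,"claw":1},{"linear":[-0.3,0.5,9.3],"roll":0,"claw":1},{"linear":[-0.3,0.5,9.3],"roll":0,"claw":1},{"linear":[-0.3,0.5,9.3],"roll":0,"claw":1},{"linear":[-0.3,0.5,9.3],"roll":0,"claw":1}]' 60
python3 -m pendant '[{"linear":[0,0,-3],"roll":0,"claw":1},{"linear":[0,0,-7],"roll":0,"claw":1},{"linear":[0,0,-10],"roll":0,"claw":1},{"linear":[0,0,-10],"roll":0,"claw":1}]' 60
python3 go.py .545 .328 .147 91.3
```

```text
time_s: 32.55
tool_pos: [0.6167, -0.0776, 0.054]
tool_rot: [3.139, 0.001, 1.606]
force: [-1.0, 1.0, 5.9]
width: 0.0434
gripper_force: 61.8
time_s: 33.05
tool_pos: [0.6175, -0.0778, 0.1555]
tool_rot: [3.136, 0.002, 1.606]
force: [-0.2, -0.4, -0.8]
width: 0.0434
gripper_force: 61.5
linear [40.81 -5.83  0.73] roll 0.012 pos [ 0.6175 -0.0778  0.1555] yaw 92.0 t 33.05 w 0.0434 F [-0.2 -0.4 -0.8]
```

```bash
python3 -m pendant '[{"linear":[4,-0.6,0],"roll":0,"claw":1},{"linear":[10,-1.4,0],"roll":0,"claw":1},{"linear":[16,-2.3,0],"roll":0,"claw":1},{"linear":[22,-3.2,0],"roll":0,"claw":1},{"linear":[28,-4,0],"roll":0,"claw":1},{"linear":[34,-4.9,0],"roll":0.01,"claw":1},{"linear":[39,-5.6,0],"roll":0.01,"claw":1},{"linear":[40.8,-5.8,0.5],"roll":0.01,"claw":1},{"linear":[40.8,-5.8,4],"roll":0.01,"claw":1},{"linear":[40.8,-5.8,7.5],"roll":0.01,"claw":1},{"linear":[40.8,-5.8,7.5],"roll":0.01,"claw":1},{"linear":[40.8,-5.8,7.5],"roll":0.01,"claw":1}]' 60
python3 go.py .544 .328 .034 91.3
python3 - <<'E'
from h import *
# numeric check of scene: narrow batten blob & block in scene pic; compare with the first picture
im,P=snap('side'); a=cv2.imread('pics/side0.png')[:,:,::-1]
d=np.abs(im.astype(int)-a).sum(2)
# narrow batten projected region, change score
for n,c,(hx,hy),z in [('nar',(.6427,.333),(.012,.09),.043),('block',(.45,.311),(.02,.04),.034)]:
    q=np.array([proj(P,(c[0]+sx*hx,c[1]+sy*hy,z)) for sx,sy in [(-1,-1),(1,-1),(1,1),(-1,1)]]).astype(np.int32)
    m=np.zeros(d.shape,np.uint8);cv2.fillConvexPoly(m,q,1);print(n,'changed frac',(d[m>0]>60).mean())
E
```

```text
time_s: 34.55
tool_pos: [0.5439, 0.328, 0.0777]
tool_rot: [3.141, 0.0, 1.595]
force: [0.7, -0.5, -0.7]
width: 0.0432
gripper_force: 61.4
linear [0.   0.01 4.37] roll 0.002 pos [0.5439 0.328  0.0777] yaw 91.4 t 34.55 w 0.0432 F [ 0.7 -0.5 -0.7]
nar changed frac 0.0
block changed frac 0.3588516746411483
```

```bash
python3 -m pendant '[{"linear":[0,0,2],"roll":0,"claw":1},{"linear":[0,0,3.5],"roll":0,"claw":1},{"linear":[0,0,4.2],"roll":0,"claw":1},{"linear":[0,0,4.4],"roll":0,"claw":1},{"linear":[0,0,4.4],"roll":0,"claw":1},{"linear":[0,0,4.4],"roll":0,"claw":1}]' 60
python3 go.py .544 .328 .034 91.3
```

```text
time_s: 35.35
tool_pos: [0.5429, 0.3283, 0.034]
tool_rot: [-3.141, 0.001, 1.596]
force: [-5.3, -1.7, 7.7]
width: 0.0429
gripper_force: 62.5
linear [-0.04  0.1   0.  ] roll 0.003 pos [0.5429 0.3283 0.034 ] yaw 91.5 t 35.35 w 0.0429 F [-5.3 -1.7  7.7]
```

```bash
python3 -m pendant '[{"linear":[0,0,0],"roll":0,"claw":0},{"linear":[0,0,0],"roll":0,"claw":-0.3},{"linear":[0,0,0],"roll":0,"claw":-0.4},{"linear":[0,0,-3],"roll":0,"claw":-0.5},{"linear":[0,0,-7],"roll":0,"claw":-0.5},{"linear":[0,0,-12],"roll":0,"claw":-0.5},{"linear":[-6,3,-16],"roll":0,"claw":-1},{"linear":[-8,4,-16],"roll":0,"claw":-1},{"linear":[-8,4,-16],"roll":0,"claw":-1},{"linear":[-8,4,-16],"roll":0,"claw":-1}]' 60
cat > rk.py <<'E'
from h import *
# measure light-wood blobs (battens, block) in a wrist picture from above the rack, top height z
im,P=snap('wrist'); cv2.imwrite('pics/last.png',im[:,:,::-1]); np.savez('last.npz',**{k:P[k] for k in 'KRt'})
g=cv2.cvtColor(im,cv2.COLOR_RGB2HSV)
for n,c,z in [('wide',(.543,.329),.045),('nar',(.6427,.335),.043),('block',(.451,.311),.034)]:
    u,v=proj(P,(*c,z)); print(n,(u.round(),v.round()),'hsv',np.median(g[int(v)-8:int(v)+8,int(u)-8:int(u)+8].reshape(-1,3),0) if 8<v<390 else None)
for n,p in [('bench',(300,260)),('runner',(260,100)),('pad',(150,100)),('w',(295,100)),('n',(400,100)),('b',(200,120))]:
    pass
E
python3 rk.py; python3 go.py .6427 .335 .1 92
```

```text
time_s: 36.6
tool_pos: [0.5847, 0.2497, 0.1925]
tool_rot: [-3.14, -0.0, 1.595]
force: [-0.2, -0.5, -0.1]
width: 0.0855
gripper_force: 0.0
wide (np.float64(266.0), np.float64(97.0)) hsv [ 16.  105.  198.5]
nar (np.float64(374.0), np.float64(93.0)) hsv [ 16. 107. 178.]
block (np.float64(173.0), np.float64(114.0)) hsv [ 17.  96. 218.]
linear [8.34 6.06 9.22] roll -0.009 pos [0.5844 0.2501 0.1923] yaw 91.5 t 36.65 w 0.0854 F [-0.4 -0.3 -0.3]
```

```bash
cat > prof.py <<'E'
from h import *
# brightness/saturation profile averaged along a batten direction; prof(P,im,center,len,yaw,z,span)
def edges(im,P,c,L,yaw,z,span,axis):
    g=cv2.cvtColor(im,cv2.COLOR_RGB2LAB).astype(np.float32)
    ex=np.array([np.cos(yaw),np.sin(yaw)]);ey=np.array([-ex[1],ex[0]])
    if axis=='y': ex,ey=ey,ex
    s=np.arange(-span,span,.001); out=[]
    for a in s:
        q=np.array([proj(P,(*(np.array(c)+a*ex+b*ey),z)) for b in np.linspace(-L/2,L/2,15)],np.float32)
        out.append(np.median(cv2.remap(g,q[None,:,0],q[None,:,1],cv2.INTER_LINEAR)[0],0))
    out=np.array(out); d=np.linalg.norm(out[4:]-out[:-4],axis=1); k=[i for i in range(2,len(d)-2) if d[i]==d[i-2:i+3].max() and d[i]>12]
    return [(round(float(s[i]+.002),3),int(d[i])) for i in k]
E
python3 - <<'E'
from prof import *
im=cv2.imread('pics/last.png')[:,:,::-1].copy();P=dict(np.load('last.npz'));r=np.radians
print('wide x',edges(im,P,(.543,.329),.07,r(1.4),.045,.045,'x'))
print('nar x hi',edges(im,P,(.6427,.355),.03,r(2),.043,.04,'x'));print('nar x lo',edges(im,P,(.6427,.31),.03,r(2),.043,.04,'x'))
print('nar y lo',edges(im,P,(.645,.238),.02,r(2),.043,.04,'y')); print('wide y lo',edges(im,P,(.544,.249),.03,r(1.4),.045,.03,'y'))
for y in (.285,.31,.335): print('block x',edges(im,P,(.451,y),.01,r(7),.034,.06,'x'))
print('block y lo',edges(im,P,(.455,.26),.03,r(7),.034,.03,'y'))
E
```

```text
wide x [(-0.039, 18), (-0.021, 21), (0.014, 17), (0.021, 80)]
nar x hi [(-0.02, 42), (-0.014, 98), (0.013, 32), (0.02, 65), (0.024, 88)]
nar x lo [(-0.02, 46), (-0.013, 91), (-0.002, 15), (0.014, 18), (0.02, 75), (0.024, 82)]
nar y lo [(-0.004, 35), (0.016, 50)]
wide y lo [(-0.017, 49)]
block x [(-0.048, 84), (-0.027, 119), (-0.02, 14), (-0.01, 28), (-0.006, 19), (0.002, 12), (0.02, 21), (0.025, 22), (0.031, 100), (0.04, 17), (0.052, 86)]
block x [(-0.054, 101), (-0.029, 153), (-0.015, 24), (-0.009, 19), (0.002, 20), (0.028, 106), (0.036, 21), (0.046, 104)]
block x [(-0.032, 139), (-0.017, 24), (-0.01, 17), (0.015, 15), (0.018, 12), (0.025, 108), (0.033, 18), (0.04, 122), (0.05, 15)]
block y lo [(-0.016, 48), (-0.003, 135), (0.024, 12)]
```

```bash
python3 -m pendant '[{"linear":[4,3,2],"roll":0,"claw":-0.5},{"linear":[8.3,6,6],"roll":-0.009,"claw":-0.5},{"linear":[8.4,6.1,11],"roll":-0.009,"claw":-0.5},{"linear":[8.4,6.1,14],"roll":-0.009,"claw":-0.5},{"linear":[8.4,6.1,14.5],"roll":-0.009,"claw":-0.5},{"linear":[8.4,6.1,14.5],"roll":-0.009,"claw":-0.5},{"linear":[8.4,6.1,14.5],"roll":-0.009,"claw":-0.5}]' 60
python3 go.py .643 .335 .028 92
```

```text
time_s: 37.52
tool_pos: [0.6455, 0.3357, 0.0508]
tool_rot: [3.138, -0.001, 1.605]
force: [0.0, -0.6, 0.5]
width: 0.0641
gripper_force: 0.0
linear [-0.06 -0.26  2.28] roll -0.001 pos [0.6455 0.3357 0.0508] yaw 92.0 t 37.525 w 0.0641 F [ 0.  -0.6  0.5]
```

```bash
python3 -m pendant '[{"linear":[0,-0.2,1.2],"roll":0,"claw":-0.5},{"linear":[0,-0.25,2.1],"roll":0,"claw":-0.5},{"linear":[0,-0.25,2.2],"roll":0,"claw":-0.5},{"linear":[0,-0.25,2.2],"roll":0,"claw":-0.5},{"linear":[0,-0.25,2.2],"roll":0,"claw":1},{"linear":[0,-0.25,2.2],"roll":0,"claw":1},{"linear":[0,-0.25,2.2],"roll":0,"claw":1},{"linear":[0,-0.25,2.2],"roll":0,"claw":1},{"linear":[0,-0.25,2.2],"roll":0,"claw":1},{"linear":[0,-0.25,2.2],"roll":0,"claw":1}]' 60
python3 -m pendant '[{"linear":[0,0,-3],"roll":0,"claw":1},{"linear":[0,0,-8],"roll":0,"claw":1},{"linear":[0,0,-12],"roll":0,"claw":1},{"linear":[0,0,-12],"roll":0,"claw":1},{"linear":[0,0,-12],"roll":0,"claw":1}]' 60
python3 go.py .613 -.058 .15 92
```

```text
time_s: 38.78
tool_pos: [0.6422, 0.335, 0.027]
tool_rot: [3.14, -0.0, 1.605]
force: [0.3, -0.4, 5.6]
width: 0.0287
gripper_force: 61.8
time_s: 39.4
tool_pos: [0.6406, 0.3345, 0.1444]
tool_rot: [-3.139, 0.001, 1.605]
force: [-0.0, 0.3, -1.8]
width: 0.0283
gripper_force: 61.2
linear [-39.13  -4.09  -0.52] roll -0.001 pos [0.6406 0.3345 0.1444] yaw 92.0 t 39.4 w 0.0283 F [-0.   0.3 -1.8]
```

```bash
python3 -m pendant '[{"linear":[-4,-0.4,0],"roll":0,"claw":1},{"linear":[-10,-1,0],"roll":0,"claw":1},{"linear":[-16,-1.7,0],"roll":0,"claw":1},{"linear":[-22,-2.3,0],"roll":0,"claw":1},{"linear":[-28,-2.9,0],"roll":0,"claw":1},{"linear":[-34,-3.5,0],"roll":0,"claw":1},{"linear":[-38,-4,0],"roll":0,"claw":1},{"linear":[-39.1,-4.1,1],"roll":0,"claw":1},{"linear":[-39.1,-4.1,3.5],"roll":0,"claw":1},{"linear":[-39.1,-4.1,4],"roll":0,"claw":1},{"linear":[-39.1,-4.1,4],"roll":0,"claw":1}]' 60
python3 - <<'E'
from prof import *
s=arm.sense();x,y,z=s['tool_pos'];print(s['tool_pos'],s['tool_rot'],s['width'])
im,P=snap('wrist','w7.png'); r=s['tool_rot'][2]-np.pi/2; zt=z-.002+.018
c=np.array([x,y])+.1*np.array([-np.sin(r),np.cos(r)]); print('pix',proj(P,(*c,zt)),c)
print('far end',edges(im,P,c,.016,r,zt,.03,'y'))
for d in (.05,.085):
    c=np.array([x,y])+d*np.array([-np.sin(r),np.cos(r)]); print('x',d,edges(im,P,c,.01,r,zt,.03,'x'))
E
python3 go.py .614 -.057 .047 92
```

```text
time_s: 40.78
tool_pos: [0.6132, -0.0561, 0.1049]
tool_rot: [-3.139, -0.001, 1.606]
force: [0.6, 0.1, -0.4]
width: 0.0282
gripper_force: 61.2
[ 0.61315663 -0.05612905  0.10492809] [-3.13894975e+00 -1.04247229e-03  1.60588173e+00] 0.028209696645143553
pix [309.17277395  20.90955524] [0.6096488  0.04380941]
far end [(0.0, 45), (0.006, 262)]
x 0.05 [(-0.017, 22), (0.016, 35), (0.022, 54)]
x 0.085 [(-0.015, 50), (-0.001, 19), (0.007, 23), (0.013, 45), (0.016, 48)]
linear [-0.06  0.01  5.9 ] roll 0.0 pos [ 0.6139 -0.0564  0.106 ] yaw 92.0 t 40.825 w 0.0283 F [-0.5 -1.  -0.3]
```

```bash
python3 -m pendant '[{"linear":[0,0,2],"roll":0,"claw":1},{"linear":[0,0,4],"roll":0,"claw":1},{"linear":[0,0,5],"roll":0,"claw":1},{"linear":[0,0,5],"roll":0,"claw":1},{"linear":[0,0,5],"roll":0,"claw":1}]' 60
python3 go.py .614 -.057 .047 92
```

```text
time_s: 41.45
tool_pos: [0.6144, -0.0574, 0.0566]
tool_rot: [3.141, 0.0, 1.605]
force: [0.4, -0.4, -1.0]
width: 0.0287
gripper_force: 61.2
linear [ 0.04 -0.04  0.96] roll -0.001 pos [ 0.6144 -0.0574  0.0566] yaw 91.9 t 41.45 w 0.0287 F [ 0.4 -0.4 -1. ]
```

```bash
python3 -m pendant '[{"linear":[0,0,0.5],"roll":0,"claw":1},{"linear":[0,0,0.9],"roll":0,"claw":1},{"linear":[0,0,1],"roll":0,"claw":1},{"linear":[0,0,1],"roll":0,"claw":1},{"linear":[0,0,1],"roll":0,"claw":1}]' 60
python3 go.py .614 -.057 .047 92
```

```text
time_s: 42.08
tool_pos: [0.6143, -0.0574, 0.047]
tool_rot: [3.141, 0.0, 1.605]
force: [-2.6, -0.1, 5.7]
width: 0.0286
gripper_force: 62.0
linear [ 0.04 -0.02 -0.  ] roll -0.001 pos [ 0.6143 -0.0574  0.047 ] yaw 91.9 t 42.075 w 0.0286 F [-2.6 -0.1  5.7]
```

Seated. I release, rise and measure the nozzle-end gap numerically.

```bash
python3 -m pendant '[{"linear":[0,0,0],"roll":0,"claw":0.2},{"linear":[0,0,0],"roll":0,"claw":0},{"linear":[0,0,0],"roll":0,"claw":0},{"linear":[0,0,-3],"roll":0,"claw":-0.3},{"linear":[0,0,-9],"roll":0,"claw":-1},{"linear":[0,0,-14],"roll":0,"claw":-1},{"linear":[0,0,-15],"roll":0,"claw":-1},{"linear":[0,0,-15],"roll":0,"claw":-1}]' 60
python3 - <<'E'
from prof import *
im,P=snap('wrist','w8.png'); r=np.radians(1.9)
print('far y',edges(im,P,(.611,.0425),.016,r,.063,.03,'y'),'near y',edges(im,P,(.617,-.157),.016,r,.063,.02,'y'))
for y in (-.12,0,.03): print('x',y,edges(im,P,(.614-(y+.057)*.033,y),.01,r,.063,.03,'x'))
im,P=snap('side')
print('side near y',edges(im,P,(.617,-.157),.016,r,.063,.02,'y'),'far',edges(im,P,(.611,.0425),.016,r,.063,.03,'y'))
E
python3 go.py .539 -.296 .19 2
```

```text
time_s: 43.08
tool_pos: [0.6142, -0.0573, 0.1966]
tool_rot: [3.141, 0.0, 1.605]
force: [-0.3, -0.3, -1.0]
width: 0.0852
gripper_force: 0.0
far y [(0.001, 36)] near y [(-0.011, 64), (-0.001, 55), (0.003, 20), (0.009, 30)]
x -0.12 [(-0.016, 28), (0.015, 31)]
x 0 [(-0.016, 41), (0.015, 39)]
x 0.03 [(-0.016, 52), (-0.001, 16), (0.007, 21), (0.015, 37)]
side near y [(-0.013, 44), (-0.004, 20), (0.001, 52), (0.012, 32)] far [(0.001, 22), (0.016, 43), (0.025, 66)]
linear [-23.64  -8.19   0.42] roll 1.57 pos [ 0.6129 -0.057   0.1942] yaw 91.9 t 43.175 w 0.0855 F [ 0.4 -0.1  0.5]
```

```bash
python3 -m pendant '[{"linear":[-2,-0.7,0],"roll":0.18,"claw":-1},{"linear":[-5,-1.7,0],"roll":0.36,"claw":-1},{"linear":[-10,-3.4,0],"roll":0.54,"claw":-1},{"linear":[-15,-5.1,0],"roll":0.72,"claw":-1},{"linear":[-19,-6.6,0],"roll":0.9,"claw":-1},{"linear":[-22,-7.6,0],"roll":1.08,"claw":-1},{"linear":[-23.6,-8.2,0],"roll":1.26,"claw":-1},{"linear":[-23.6,-8.2,0],"roll":1.44,"claw":-1},{"linear":[-23.6,-8.2,0],"roll":1.57,"claw":-1},{"linear":[-23.6,-8.2,4],"roll":1.57,"claw":-1},{"linear":[-23.6,-8.2,8.5],"roll":1.57,"claw":-1},{"linear":[-23.6,-8.2,8.5],"roll":1.57,"claw":-1}]' 35
python3 go.py .539 -.296 .046 2
```

```text
time_s: 44.68
tool_pos: [0.5364, -0.293, 0.1052]
tool_rot: [-3.133, 0.009, 0.035]
force: [-0.8, 0.7, 0.3]
width: 0.0854
gripper_force: 0.0
linear [0.31 0.36 5.91] roll -0.0 pos [ 0.5364 -0.293   0.1052] yaw 2.0 t 44.675 w 0.0854 F [-0.8  0.7  0.3]
```

```bash
python3 -m pendant '[{"linear":[0.25,0.2,1],"roll":0,"claw":-1},{"linear":[0.25,0.25,1.2],"roll":0,"claw":-1},{"linear":[0.25,0.25,1.2],"roll":0,"claw":-1}]' 35
python3 go.py .539 -.296 .046 2
```

```text
time_s: 45.05
tool_pos: [0.5432, -0.2989, 0.1004]
tool_rot: [3.14, -0.001, 0.035]
force: [0.2, 0.7, 0.3]
width: 0.0857
gripper_force: 0.0
linear [-0.42 -0.31  5.44] roll -0.0 pos [ 0.5432 -0.2989  0.1004] yaw 2.0 t 45.05 w 0.0857 F [0.2 0.7 0.3]
```

```bash
python3 -m pendant '[{"linear":[-0.3,-0.3,0.5],"roll":0,"claw":-1},{"linear":[-0.3,-0.3,2],"roll":0,"claw":-1},{"linear":[-0.3,-0.3,4],"roll":0,"claw":-1},{"linear":[-0.3,-0.3,5.3],"roll":0,"claw":-1},{"linear":[-0.3,-0.3,5.4],"roll":0,"claw":-1},{"linear":[-0.3,-0.3,5.4],"roll":0,"claw":-1}]' 35
python3 go.py .539 -.2995 .046 2
```

```text
time_s: 45.8
tool_pos: [0.5397, -0.2956, 0.0453]
tool_rot: [3.142, -0.0, 0.035]
force: [-0.0, 0.2, -0.5]
width: 0.0856
gripper_force: 0.0
linear [-0.08  0.39 -0.07] roll -0.0 pos [ 0.5397 -0.2956  0.0453] yaw 2.0 t 45.8 w 0.0856 F [-0.   0.2 -0.5]
```

```bash
python3 -m pendant '[{"linear":[0,0.2,0],"roll":0,"claw":0},{"linear":[0,0.35,0],"roll":0,"claw":0.5},{"linear":[0,0.35,0],"roll":0,"claw":1},{"linear":[0,0.35,0],"roll":0,"claw":1},{"linear":[0,0.35,0],"roll":0,"claw":1},{"linear":[0,0.35,0],"roll":0,"claw":1}]' 35
python3 -m pendant '[{"linear":[0,0,0],"roll":0,"claw":1},{"linear":[0,0,0],"roll":0,"claw":1},{"linear":[0,0,0],"roll":0,"claw":1},{"linear":[0,0,0],"roll":0,"claw":1},{"linear":[0,0,0],"roll":0,"claw":1},{"linear":[0,0,0],"roll":0,"claw":1},{"linear":[0,0,0],"roll":0,"claw":1},{"linear":[0,0,0],"roll":0,"claw":1}]' 35
python3 -m pendant '[{"linear":[0,-0.2,0],"roll":0,"claw":-1},{"linear":[0,-0.2,0],"roll":0,"claw":-1},{"linear":[0,-0.2,0],"roll":0,"claw":-1},{"linear":[0,-0.2,0],"roll":0,"claw":-1},{"linear":[0,-0.2,-4],"roll":0,"claw":-1},{"linear":[0,-0.2,-10],"roll":0,"claw":-1},{"linear":[0,-0.2,-14],"roll":0,"claw":-1},{"linear":[0,-0.2,-14],"roll":0,"claw":-1}]' 60
python3 go.py .614 -.0565 .19 92
```

```text
time_s: 46.55
tool_pos: [0.5399, -0.2983, 0.0464]
tool_rot: [-3.141, -0.0, 0.035]
force: [-2.9, 4.8, 6.3]
width: 0.0436
gripper_force: 37.9
time_s: 47.55
tool_pos: [0.5399, -0.2983, 0.0464]
tool_rot: [-3.141, -0.0, 0.035]
force: [-2.0, 5.1, 6.9]
width: 0.0437
gripper_force: 37.9
time_s: 48.55
tool_pos: [0.5418, -0.2991, 0.1905]
tool_rot: [3.135, -0.007, 0.035]
force: [0.1, -0.6, -0.2]
width: 0.0854
gripper_force: 0.0
linear [  8.05 -23.99  -0.05] roll -1.571 pos [ 0.5418 -0.2991  0.1905] yaw 2.0 t 48.55 w 0.0854 F [ 0.1 -0.6 -0.2]
```

Full squeeze held again. I return and grasp the narrow batten.

```bash
python3 -m pendant '[{"linear":[1,-2,0],"roll":-0.18,"claw":-1},{"linear":[2,-5,0],"roll":-0.36,"claw":-1},{"linear":[3.5,-9,0],"roll":-0.54,"claw":-1},{"linear":[5,-14,0],"roll":-0.72,"claw":-1},{"linear":[6.5,-18,0],"roll":-0.9,"claw":-1},{"linear":[7.5,-22,0],"roll":-1.08,"claw":-1},{"linear":[8,-24,0],"roll":-1.26,"claw":-1},{"linear":[8,-24,0],"roll":-1.44,"claw":-1},{"linear":[8,-24,0],"roll":-1.571,"claw":-0.7},{"linear":[8,-24,3],"roll":-1.571,"claw":-0.7},{"linear":[8,-24,7],"roll":-1.571,"claw":-0.7},{"linear":[8,-24,7],"roll":-1.571,"claw":-0.7}]' 60
python3 -m pendant '[{"linear":[0,0,0],"roll":0,"claw":-0.7},{"linear":[0,0,0],"roll":0,"claw":-0.7},{"linear":[0,0,0],"roll":0,"claw":-0.7}]' 60
python3 - <<'E'
from prof import *
im,P=snap('wrist','w9.png'); r=np.radians(1.9)
print('far y',edges(im,P,(.611,.0425),.016,r,.063,.03,'y'))
for y in (-.02,0,.03): print('x',y,edges(im,P,(.614-(y+.057)*.033,y),.01,r,.063,.03,'x'))
E
python3 go.py .614 -.0565 .049 92
```

```text
time_s: 50.05
tool_pos: [0.6077, -0.0536, 0.1108]
tool_rot: [-3.133, -0.003, 1.605]
force: [-0.2, -0.2, -0.3]
width: 0.0724
gripper_force: 0.0
time_s: 50.42
tool_pos: [0.6121, -0.0546, 0.1168]
tool_rot: [3.139, 0.001, 1.606]
force: [-0.8, -0.2, 0.6]
width: 0.0726
gripper_force: 0.0
far y [(0.001, 39)]
x -0.02 [(-0.016, 28), (0.016, 37)]
x 0 [(-0.026, 49), (-0.016, 47), (0.016, 37), (0.021, 14)]
x 0.03 [(-0.015, 50), (-0.001, 18), (0.007, 23), (0.016, 39)]
linear [-0.2   0.19  6.75] roll 0.0 pos [ 0.6119 -0.0545  0.1165] yaw 92.0 t 50.475 w 0.0726 F [-0.6  0.9  0.8]
```

```bash
python3 -m pendant '[{"linear":[-0.2,0.1,3],"roll":0,"claw":-0.7},{"linear":[-0.2,0.1,5.5],"roll":0,"claw":-0.7},{"linear":[-0.2,0.1,6.5],"roll":0,"claw":-0.7},{"linear":[-0.2,0.1,6.5],"roll":0,"claw":-0.7},{"linear":[-0.2,0.1,6.5],"roll":0,"claw":-0.7}]' 60
python3 go.py .614 -.0565 .049 92
```

```text
time_s: 51.1
tool_pos: [0.6133, -0.0565, 0.0516]
tool_rot: [3.14, 0.001, 1.606]
force: [-0.8, 0.4, 0.4]
width: 0.0725
gripper_force: 0.0
linear [0.   0.07 0.26] roll 0.0 pos [ 0.6133 -0.0565  0.0516] yaw 92.0 t 51.1 w 0.0725 F [-0.8  0.4  0.4]
```

```bash
python3 -m pendant '[{"linear":[0,0.05,0.2],"roll":0,"claw":-0.7},{"linear":[0,0.05,0.2],"roll":0,"claw":1},{"linear":[0,0.05,0.2],"roll":0,"claw":1},{"linear":[0,0.05,0.2],"roll":0,"claw":1},{"linear":[0,0.05,0.2],"roll":0,"claw":1},{"linear":[0,0.05,0.2],"roll":0,"claw":1},{"linear":[0,0.05,0.2],"roll":0,"claw":1}]' 60
python3 -m pendant '[{"linear":[0,0,-3],"roll":0,"claw":1},{"linear":[0,0,-7],"roll":0,"claw":1},{"linear":[0,0,-10],"roll":0,"claw":1},{"linear":[0,0,-10],"roll":0,"claw":1}]' 60
python3 go.py .643 .329 .147 91.5
```

```text
time_s: 51.98
tool_pos: [0.6132, -0.0564, 0.0488]
tool_rot: [3.141, 0.0, 1.606]
force: [-0.5, 0.8, 6.2]
width: 0.0283
gripper_force: 61.8
time_s: 52.48
tool_pos: [0.6142, -0.0567, 0.1505]
tool_rot: [3.137, 0.001, 1.606]
force: [0.8, -0.3, -1.4]
width: 0.0285
gripper_force: 61.1
linear [38.44  4.23  0.31] roll 0.009 pos [ 0.6142 -0.0567  0.1505] yaw 92.0 t 52.475 w 0.0285 F [ 0.8 -0.3 -1.4]
```

```bash
python3 -m pendant '[{"linear":[4,0.4,-1],"roll":0,"claw":1},{"linear":[10,1.1,-3],"roll":0,"claw":1},{"linear":[16,1.8,-5],"roll":0,"claw":1},{"linear":[22,2.4,-5],"roll":0,"claw":1},{"linear":[26,2.8,-5],"roll":0,"claw":1},{"linear":[27,3,-5],"roll":0,"claw":1},{"linear":[27,3,-5],"roll":0,"claw":1},{"linear":[27,3,-5],"roll":0,"claw":1}]' 60
python3 - <<'E'
from prof import *
im,P=snap('wrist','w10.png'); r=np.radians(1.4)
print(proj(P,(.543,.33,.045)))
for y in (.3,.33,.36): print('wide x',y,edges(im,P,(.543,y),.01,r,.045,.06,'x'))
print('wide y lo',edges(im,P,(.545,.25),.03,r,.045,.05,'y'))
for y in (.285,.31,.335): print('block x',edges(im,P,(.451,y),.01,np.radians(7),.034,.045,'x'))
E
python3 go.py .643 .329 .05 91.5
```

```text
time_s: 53.48
tool_pos: [0.6331, 0.213, 0.1973]
tool_rot: [-3.14, 0.001, 1.604]
force: [0.2, -0.1, -0.9]
width: 0.0281
gripper_force: 61.1
[213.75667701  50.70758141]
wide x 0.3 [(-0.046, 21), (-0.035, 110), (-0.021, 27), (-0.007, 15), (-0.003, 15), (0.009, 12), (0.012, 14), (0.015, 14), (0.023, 114), (0.032, 50), (0.054, 50)]
wide x 0.33 [(-0.049, 28), (-0.042, 119), (-0.034, 14), (-0.023, 21), (-0.005, 17), (0.014, 15), (0.022, 110), (0.032, 76), (0.052, 51)]
wide x 0.36 [(-0.048, 115), (-0.041, 69), (-0.032, 48), (-0.023, 39), (-0.011, 12), (0.014, 23), (0.022, 120), (0.028, 24), (0.033, 19)]
wide y lo [(-0.03, 44), (-0.012, 51), (-0.001, 22), (0.003, 30)]
block x [(-0.027, 135), (-0.02, 17), (-0.01, 28), (-0.006, 21), (0.002, 12), (0.02, 22), (0.024, 28), (0.031, 107)]
block x [(-0.029, 160), (-0.021, 12), (-0.015, 26), (-0.009, 20), (0.002, 19), (0.028, 107)]
block x [(-0.032, 143), (-0.026, 18), (-0.017, 25), (-0.01, 18), (0.015, 15), (0.025, 108), (0.038, 23)]
linear [11.58  1.36 14.76] roll 0.007 pos [0.6333 0.2129 0.1977] yaw 91.9 t 53.525 w 0.0284 F [ 0.1 -0.2 -1.2]
```

Wide batten and block haven't moved. I place the narrow batten.

```bash
python3 -m pendant '[{"linear":[4,0.5,0],"roll":0,"claw":1},{"linear":[9,1,2],"roll":0,"claw":1},{"linear":[11.5,1.4,6],"roll":0.007,"claw":1},{"linear":[11.6,1.4,11],"roll":0.007,"claw":1},{"linear":[11.6,1.4,13.5],"roll":0.007,"claw":1},{"linear":[11.6,1.4,13.5],"roll":0.007,"claw":1},{"linear":[11.6,1.4,13.5],"roll":0.007,"claw":1},{"linear":[11.6,1.4,13.5],"roll":0.007,"claw":1}]' 60
python3 go.py .643 .329 .0288 91.5
```

```text
time_s: 54.52
tool_pos: [0.645, 0.3311, 0.066]
tool_rot: [3.138, -0.001, 1.598]
force: [0.3, 0.1, -1.1]
width: 0.0285
gripper_force: 61.1
linear [-0.2  -0.22  3.71] roll 0.001 pos [0.645  0.3311 0.066 ] yaw 91.6 t 54.525 w 0.0285 F [ 0.3  0.1 -1.1]
```

```bash
python3 -m pendant '[{"linear":[-0.1,-0.1,1.5],"roll":0,"claw":1},{"linear":[-0.1,-0.1,2.8],"roll":0,"claw":1},{"linear":[-0.1,-0.1,3.5],"roll":0,"claw":1},{"linear":[-0.1,-0.1,3.7],"roll":0,"claw":1},{"linear":[-0.1,-0.1,3.7],"roll":0,"claw":1},{"linear":[-0.1,-0.1,3.7],"roll":0,"claw":1}]' 60
python3 go.py .643 .329 .0288 91.5
```

```text
time_s: 55.28
tool_pos: [0.6418, 0.3298, 0.0288]
tool_rot: [-3.14, 0.001, 1.599]
force: [-11.0, -5.7, 19.1]
width: 0.0281
gripper_force: 63.4
linear [-0.09  0.12 -0.  ] roll 0.002 pos [0.6418 0.3298 0.0288] yaw 91.6 t 55.275 w 0.0281 F [-11.   -5.7  19.1]
```

```bash
python3 -m pendant '[{"linear":[0,0,-0.1],"roll":0,"claw":0.2},{"linear":[0,0,-0.1],"roll":0,"claw":0},{"linear":[0,0,-0.1],"roll":0,"claw":-0.2},{"linear":[0,0,-3],"roll":0,"claw":-0.2},{"linear":[0,0,-8],"roll":0,"claw":-0.2},{"linear":[-2,-2,-13],"roll":0,"claw":-0.5},{"linear":[-6,-6,-17],"roll":0,"claw":-1},{"linear":[-8,-6,-17],"roll":0,"claw":-1},{"linear":[-8,-6,-17],"roll":0,"claw":-1},{"linear":[-8,-6,-17],"roll":0,"claw":-1}]' 60
python3 - <<'E'
from prof import *
im,P=snap('wrist','w11.png'); r=np.radians(1.5); print(arm.sense()['tool_pos'])
for y in (.3,.36): print('wide x',y,edges(im,P,(.543,y),.01,r,.045,.03,'x'))
for y in (.3,.36): print('nar x',y,edges(im,P,(.643,y),.01,r,.043,.03,'x'))
print('nar y lo',edges(im,P,(.644,.23),.016,r,.043,.03,'y'),'wide y lo',edges(im,P,(.545,.25),.03,r,.045,.03,'y'))
for y in (.285,.335): print('block x',edges(im,P,(.451,y),.01,np.radians(7),.034,.045,'x'))
print('block y lo',edges(im,P,(.455,.26),.03,np.radians(7),.034,.03,'y'),'pad x',edges(im,P,(.4325,.24),.01,np.radians(14),.002,.07,'x'))
E
```

```text
time_s: 56.52
tool_pos: [0.5845, 0.2485, 0.1946]
tool_rot: [-3.139, -0.0, 1.598]
force: [0.9, 1.0, -1.0]
width: 0.0853
gripper_force: 0.0
[0.58436395 0.24870926 0.19444769]
wide x 0.3 [(-0.021, 29), (-0.007, 12), (-0.003, 12), (0.012, 13), (0.015, 12), (0.018, 14), (0.022, 82)]
wide x 0.36 [(-0.025, 18), (-0.021, 23), (0.014, 21), (0.02, 105)]
nar x 0.3 [(-0.02, 40), (-0.015, 86), (-0.004, 18), (0.012, 24), (0.02, 73), (0.024, 86)]
nar x 0.36 [(-0.022, 46), (-0.017, 92), (-0.005, 12), (-0.002, 14), (0.001, 12), (0.011, 31), (0.019, 71), (0.023, 89)]
nar y lo [(0.0, 30), (0.021, 43)] wide y lo [(-0.019, 44)]
block x [(-0.027, 118), (-0.02, 14), (-0.01, 30), (-0.006, 19), (0.002, 12), (0.02, 19), (0.025, 22), (0.031, 100), (0.039, 19)]
block x [(-0.032, 141), (-0.017, 24), (-0.011, 17), (0.015, 16), (0.019, 12), (0.025, 109), (0.034, 20), (0.039, 120)]
block y lo [(-0.016, 49), (-0.003, 137), (0.022, 14)] pad x [(-0.063, 16), (-0.058, 16), (-0.051, 30), (-0.038, 79)]
```

```bash
python3 -c "
from cell import arm
print(arm.finish_job())"
```

```text
the job is handed in; nothing more can be done
None
```

I handed the job in at about 57 s of the 210 s, but I haven't seen a result: all five chips are in the tray, each batten was glued in turn with a full squeeze of just over a second and is back on the rack, and the block lies flat on its pad, about 18 mm off centre and 7° turned (both within limits).

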